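Find the worn one-way hub and hang the reject tag on it

ROBOT

A 6-joint arm with a two-finger parallel gripper is mounted at the origin on the work surface. World frame = base frame: x ahead of the robot, y to its left, z up, the work surface at z = 0. Lengths are in m, angles in rad, forces in N, time in s.
With the tool pointing down it reaches from about 0.35 to 0.975 m from the base axis. Payload 4.9 kg.
Tool frame: the origin (TCP) lies at the very end of the fingers, on their centre line; the grasp point (between the pads) lies arm.pinch_z behind it (arm.pinch_z is the distance from the TCP to the grasp point, in m); z points along the fingers, y is the direction in which the jaws open and shut (so a half turn about z gives the same grasp; the last joint's range is limited). The gripper opens to 85 mm and grips with 20 to 120 N. Pads are 22 mm wide; open, the fingers measure 114 mm over their backs; the gripper's body (76 mm by 85 mm) begins 54 mm behind the grasp point. The pads swing forward as they close: fully open they stand 13 mm farther back than shut.
Start: joints at [-0.119, 0.053, 1.613, -0, 1.476, -0.119], TCP at [0.625, 0, 0.231] pointing down, gripper open.
Joint ranges: [-3.01, 3.01], [-1.01, 2.22], [0.06, 2.58], [-1.02, 4.17], [0.09, 2.62], [-3.14, 3.14]. Speed limits (rad/s): [2.57, 2.57, 3.14, 3.14, 3.14, 3.14].

INTERFACE

Orientations are given as [roll, pitch, yaw] about the fixed x, y, z axes, in that order (R = Rz(yaw) Ry(pitch) Rx(roll)).
In Python, from cell import arm gives the robot as it stands.
- The arm moves only by the tool apply_moves, never from a script. Its argument "plan" is a list of rows, each an object of numbers: "wx", "wy", "wz": the turn, a rotation vector about the tool's x, y, z each as a share of 90 degrees, from -1 to 1; "dx", "dy", "dz": the shift along the tool's x, y, z each as a share of 400 mm, from -1 to 1; "fingers": the opening, from 0 (shut) to 1 (fully open). A call has 1 to 5 rows; each row shifts and turns the pose as measured when the row begins, along the tool's axes as they then stand; what a row does not reach is not made up. A row lasts 1/8 s, in which the tool goes at most 62.5 mm and 10.7 degrees, less where a joint would pass 70% of its speed; a pose out of reach is approached as far as the arm can. A call with a number of a shift or a turn outside -1 to 1 is refused whole. A call with a gripper value outside its range is refused whole. The fingers move at their own pace and stop on an object; "newtons" is the grip in N (left out, the last holds). Time passes only in rows, so rows that do not move let the fingers close. It gives the time, the measured TCP pose, the force and the opening at its end, in the units of the state.
- arm.state(): the state, without advancing time (a new reading comes with each control period).
- arm.grab_frame(name): name is "scene" or "side" or "wrist"; returns a dict with "color" (384x512x3 uint8, red, green, blue), "depth" (384x512 float32, m along the optical axis (not along the pixel's ray), 0 where there is no reading), "fovy" (degrees; the focal length in pixels is half the picture's height over the tangent of half this angle, whatever the lens; pixels are square), "cx", "cy" (the principal point, pixels), "k1" (the pictures are not rectified: a ray, as slopes to the right and down, at radius r is drawn at 1 + k1 r^2 times it, then the intrinsics apply), "extrinsics" (4x4, takes a point from camera to world coordinates). Camera axes: x right, y up, looking along -z (the intrinsics and any distortion apply to the point x, -y, -z); pixel columns grow to the right and rows downward; lengths in m; the calibration is good to about 2 mm. A picture is of the moment at which its call begins.
- arm.finish_job(): hands the job in, once; it reports no verdict.
Trained networks look in the newest picture that a camera, given by its name, has taken for a name from the list of things; names that differ only in an ending like _2 or _b are one class to them, and where a whole thing is asked for, a point or a joint stands for the part that bears it (a point fixed in the world has none). Each returns a list of dicts, best first, with "confidence" (0 to 1); they miss things now and then, are a little off and sometimes report something else, mostly with a low value. They report only what shows in the picture. A call takes as long as a camera call. They do not tell look-alikes from the thing itself.
- arm.recognise(camera, name): "point" ([x, y, z] in m, in the coordinates of the camera as it stood for that picture, good to about 4 mm: the middle of the surface that is visible of it).
- arm.outline_of(camera, name): "mask" (384x512 bool, what is visible of it).
- arm.spot_point(camera, name): "point" ([x, y, z] in m, in the coordinates of the camera as it stood for that picture, good to about 4 mm: a listed point, or the origin of a listed thing).
The state is a dict: "t": time; "joints": joint angles; "dq": joint speeds; "tau": joint torques, N m; "tcp_pos": TCP position; "eef_rot": TCP orientation; "ft_force": force on the tool from outside, world axes, zero at the start; "wrist_torque": the same for the moment, N m; "grip_width": finger opening in m.
Only numpy, scipy, OpenCV 4.12 (cv2) and the standard library are available. Lean on these libraries where they do the work, as an engineer would, in place of code of your own. Each camera call takes 0.05 s, during which the arm holds its last target.

TASK

Two one-way drive hubs stand on the bench: the sound one runs loose when its handle is swung one way and grips against a brake the other way, the worn one runs loose both ways. Test the hub on the robot's left first and then the one on its right, swinging each handle about 40 degrees over to the robot's left and then about 40 degrees over to its right. Then hang the red tag on the screw of the worn hub's stand, wide hole over the screw head and slid down the slope into its narrow slot until fully home, let go, and leave everything else on the bench where it is.

Things in the scene. Friction and masses are not known exactly. Their poses are not given: they have to be found in the camera images.
- hub_p: One of two look-alike fixed hub stands, one at the robot's left (y > 0), one at its right; which is worn cannot be seen. Dark metal lectern 120 deep, 210 wide, 126 mm high; its 150 mm long face slopes up away from the robot at 40 deg to the horizontal, lower edge at x -57, z 30. Origin: centre of underside; x level to the back, y left. On the face: a hub 88 mm wide, 24 high with a handle, and a screw 108 mm to its left.
- hub_p_handle (a joint): Swing angle of the handle (rad): 0 = pointing straight up the slope, positive = swung to the robot's left, negative = to its right; hard stops at +-0.9. Starts within +-0.2, stays where left. Running loose it takes about 1 N at the peg, with clicks to 3 N; where a hub grips, its brake slips at 6 to 8 N at the peg (4 to 5 N when held still), after up to 0.35 rad of play.
- hub_p_wear (a point): Pin of the brake inside the hub, hidden on its axis; it creeps sideways by well under 1 mm when the brake is made to slip, less than the reading's noise: no guide for testing by, only for the judge's record.
- hub_p_peg (a point): Middle of the grip peg at the handle's end: blue, round, 18 mm in diameter, 40 mm long, square to the sloping face, 75 mm from the hub's axis. This point is 60 mm out from the face (peg spans 40 to 80 mm; the 18 mm wide lever ends below it at 40). z: outward normal of the face; x: along the lever away from the axis.
- hub_p_axis (a point): Where the hub's axis meets the sloping face. z: the face's outward normal (leaning 40 deg from vertical towards the robot), x up the slope, y left. The handle turns about this z.
- hub_p_screw (a point): On the shank axis of the stand's headed screw, 5 mm out from the face. z: outward normal, x up the slope, y left. Shank 10 mm in diameter, 10 mm free between face and head; round head 20 mm in diameter, 5 mm thick, its top 15 mm out from the face.
- hub_q: One of two look-alike fixed hub stands, one at the robot's left (y > 0), one at its right; which is worn cannot be seen. Dark metal lectern 120 deep, 210 wide, 126 mm high; its 150 mm long face slopes up away from the robot at 40 deg to the horizontal, lower edge at x -57, z 30. Origin: centre of underside; x level to the back, y left. On the face: a hub 88 mm wide, 24 high with a handle, and a screw 108 mm to its left.
- hub_q_handle (a joint): Swing angle of the handle (rad): 0 = pointing straight up the slope, positive = swung to the robot's left, negative = to its right; hard stops at +-0.9. Starts within +-0.2, stays where left. Running loose it takes about 1 N at the peg, with clicks to 3 N; where a hub grips, its brake slips at 6 to 8 N at the peg (4 to 5 N when held still), after up to 0.35 rad of play.
- hub_q_wear (a point): Pin of the brake inside the hub, hidden on its axis; it creeps sideways by well under 1 mm when the brake is made to slip, less than the reading's noise: no guide for testing by, only for the judge's record.
- hub_q_peg (a point): Middle of the grip peg at the handle's end: blue, round, 18 mm in diameter, 40 mm long, square to the sloping face, 75 mm from the hub's axis. This point is 60 mm out from the face (peg spans 40 to 80 mm; the 18 mm wide lever ends below it at 40). z: outward normal of the face; x: along the lever away from the axis.
- hub_q_axis (a point): Where the hub's axis meets the sloping face. z: the face's outward normal (leaning 40 deg from vertical towards the robot), x up the slope, y left. The handle turns about this z.
- hub_q_screw (a point): On the shank axis of the stand's headed screw, 5 mm out from the face. z: outward normal, x up the slope, y left. Shank 10 mm in diameter, 10 mm free between face and head; round head 20 mm in diameter, 5 mm thick, its top 15 mm out from the face.
- tag_grip (a point): White grip block on the loose red tag: 44 mm long (x), 20 mm wide (y, the width to pinch), standing 34 mm out of the plate's front. This point is its centre line, 20 mm out of the front face. The tag is a 6 mm plate 115 mm long (x), 64 mm wide, about 90 g, lying on the bench front up. x: towards the end that is uppermost when hung; y: across; z: out of the front, where the grip is.
- tag_hole (a point): Centre of the wide part of the tag's keyhole, mid-thickness of the plate: a 26 mm square hole, 45.5 mm from the grip's centre towards +x. x: towards the end that is uppermost when hung; y: across; z: out of the front, where the grip is.
- tag_slot (a point): Seat of the keyhole's narrow slot, mid-thickness: where the screw's shank is when the tag is fully home. The slot is 14 mm wide and its seat is 24 mm from the wide hole's centre towards +x; the plate ends 14 mm beyond. x: towards the end that is uppermost when hung; y: across; z: out of the front, where the grip is.
- plate_blue: Bystander: blue 127 x 85 x 16 mm well plate, loose; origin at the centre of its underside. Leave it where it is.
- driver: Bystander: black-handled screwdriver 180 mm long, loose; origin at the centre of its underside. Leave it where it is.
- bottle: Bystander: bottle 56 mm wide, 130 mm high, loose; origin at the centre of its underside. Leave it where it is.
- beaker: Bystander: white plastic beaker 76 mm wide, 90 mm high, loose; origin at the centre of its underside. Leave it where it is.
- tipbox: Bystander: clear box with orange lid 90 x 130 x 61 mm, loose; origin at the centre of its underside. Leave it where it is.
- jar: Bystander: jar 70 mm wide, 80 mm high, loose; origin at the centre of its underside. Leave it where it is.
- collar: Bystander: aluminium collar 70 mm wide, 25 mm high, loose; origin at the centre of its underside. Leave it where it is.
- tag: The red keyholed tag itself; origin at the centre of the plate's back face. Loose.
Not all that is in view belongs to the job. There is more than one size of the tag; the job needs the smallest.

How it is judged:
By the outcome, as a careful person would: the job done as asked, in the order asked, and still so for the second after the job is handed in, with the robot touching nothing.
It also fails if it takes over 67 s, if anything falls off the work surface, if the arm or the gripper's body presses on something with over 40 N, if the wrist force passes 120 N, or if a joint passes its speed limit or range.

## Working session

There is one attempt and no reset: what is moved stays moved. The work goes in short steps, Python scripts to look and compute and a tool call to move; the robot and the scene stay as the last step left them, time stands still between calls to the robot, and variables do not carry over. Pictures are saved under pics/ and viewed, and the job is handed in when it is done.

Besides the shell and the picture viewer there is one more tool, called after "Call:" by a JSON object that holds its "op" and its "data". apply_moves: Moves the arm, as the interface text tells. Shift numbers are shares of 400 mm and turn numbers shares of 90 degrees, none past 1 either way. Its arguments: {"type":"object","properties":{"plan":{"type":"array"},"newtons":{"type":"number"}},"required":["plan"]}

```bash
ls -la; mkdir -p pics
cat > h.py <<'E'
import numpy as np, cv2
from scipy.spatial.transform import Rotation as R
from cell import arm
def w(T,p): return (np.array(T)@np.r_[p,1])[:3]
def deproj(f,u,v,d=None):
    H=f['color'].shape[0]; fl=H/2/np.tan(np.radians(f['fovy'])/2)
    x=(u-f['cx'])/fl; y=(v-f['cy'])/fl; k=f['k1']; a,b=x,y
    for _ in range(20):
        r2=a*a+b*b; a=x/(1+k*r2); b=y/(1+k*r2)
    if d is None: d=f['depth'][int(round(v)),int(round(u))]
    return w(f['extrinsics'],[a*d,-b*d,-d])
def save(f,n,crop=None,s=1.5):
    im=f['color'][:,:,::-1]
    if crop: im=im[crop[1]:crop[3],crop[0]:crop[2]]
    cv2.imwrite('pics/'+n,cv2.resize(np.ascontiguousarray(im),None,fx=s,fy=s,interpolation=cv2.INTER_CUBIC))
E
python3 - <<'E'
from h import *
print(arm.state(), arm.pinch_z)
for c in ["scene","side","wrist"]:
    f=arm.grab_frame(c); save(f,c+'0.png'); print(c,f['fovy'],f['cx'],f['cy'],f['k1'],np.round(f['extrinsics'],3).tolist())
    for n in ['hub_p','hub_p_peg','hub_p_axis','hub_p_screw','tag_grip','tag_hole','tag_slot','tag']:
        for r in arm.spot_point(c,n): print(c,n,round(r['confidence'],2),np.round(w(f['extrinsics'],r['point']),3))
E
```

```text
total 12
drwxr-xr-x  3 agent agent 4096 Dec  7 09:10 .
drwxr-xr-x 23 root  root  4096 Dec  7 09:10 ..
drwxr-xr-x  2 agent agent 4096 Dec  7 09:10 pics
{'t': 0.0, 'joints': array([-1.18998357e-01,  5.33488990e-02,  1.61430734e+00, -1.63488797e-05,
        1.47597780e+00, -1.18997847e-01]), 'dq': array([ 0.00108158,  0.00077674, -0.0002789 , -0.00073536, -0.00255868,
       -0.0004913 ]), 'tau': array([ 2.70554956e-04, -3.93670499e+01, -3.70175600e+01, -1.62778279e-04,
        6.93513779e-03, -6.06393527e-06]), 'tcp_pos': array([6.24376888e-01, 7.13629076e-05, 2.30059976e-01]), 'eef_rot': array([-3.13956377e+00, -2.26190373e-04,  1.57079715e+00]), 'ft_force': array([ 0.41046612, -0.27405573,  0.18839366]), 'wrist_torque': array([ 0.05064897,  0.02459435, -0.01572662]), 'grip_width': 0.08566157590545956} 0.0187
scene 49.917801368826815 255.2522201885424 194.52596835846393 -0.13749585178157508 [[0.38, -0.717, 0.585, 1.298], [0.925, 0.288, -0.247, -0.318], [0.008, 0.635, 0.773, 1.208], [0.0, 0.0, 0.0, 1.0]]
scene hub_p 0.84 [0.619 0.158 0.001]
scene hub_p 0.59 [ 0.63  -0.154 -0.   ]
scene
[... 1554 characters left out ...]
0.099  0.002]
wrist 66.25746222642056 254.78493955309455 194.10211064992322 -0.0058926083506792605 [[1.0, -0.0, -0.001, 0.623], [0.0, 0.945, 0.327, 0.084], [0.001, -0.327, 0.945, 0.373], [0.0, 0.0, 0.0, 1.0]]
wrist hub_p 0.73 [ 0.63  -0.165 -0.   ]
wrist hub_p 0.69 [0.612 0.157 0.   ]
wrist hub_p_peg 0.27 [ 0.387  0.055 -0.001]
wrist hub_p_axis 0.81 [ 0.614 -0.209  0.063]
wrist hub_p_screw 0.61 [ 0.65  -0.107  0.099]
wrist tag_grip 0.7 [ 0.295 -0.095  0.034]
wrist tag_grip 0.65 [0.448 0.032 0.025]
wrist tag_hole 0.93 [ 0.355 -0.106  0.004]
wrist tag_slot 0.9 [ 0.38  -0.114 -0.001]
wrist tag_slot 0.59 [ 0.389  0.056 -0.   ]
wrist tag 0.92 [0.431 0.037 0.003]
wrist tag 0.48 [0.6   0.107 0.156]
```

View pics/scene0.png

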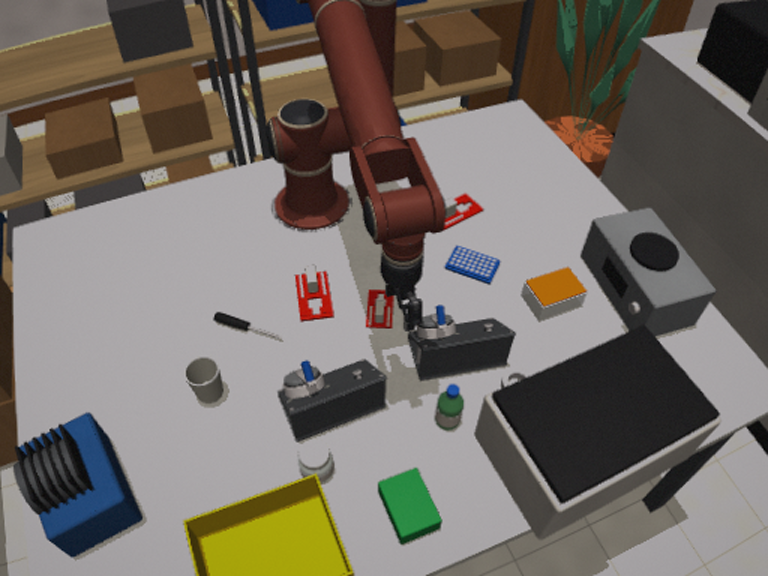

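View pics/side0.png

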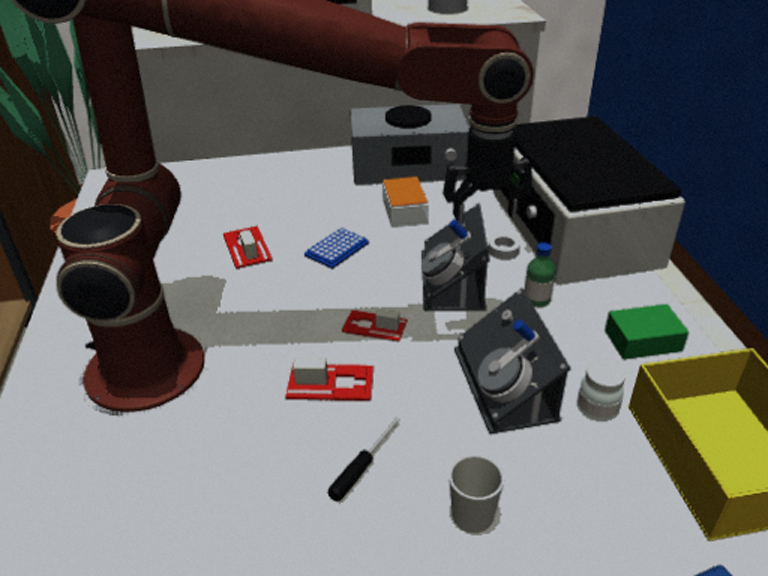

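View pics/wrist0.png

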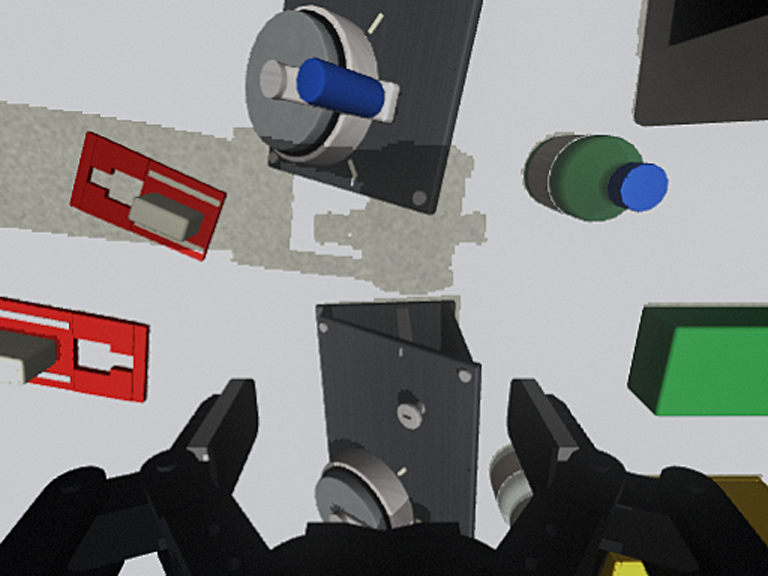

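Scene: left hub is at scene px (440,330), right hub at (305,380). The candidate tags are A (380,308), B (313,293) and C (460,210). A's grip-to-slot distance is about 68 mm and the other two are about 90 mm, so A looks like the smallest. Next I'll measure all of these from saved frames.

```bash
cat >> h.py <<'E'
import pickle
def grab(c,n):
    f=arm.grab_frame(c); pickle.dump(f,open(n+'.pkl','wb')); save(f,n+'.png'); return f
def load(n): return pickle.load(open(n+'.pkl','rb'))
def cloud(f):
    H,W=f['depth'].shape; fl=H/2/np.tan(np.radians(f['fovy'])/2)
    v,u=np.mgrid[0:H,0:W].astype(float); x=(u-f['cx'])/fl; y=(v-f['cy'])/fl; a,b=x.copy(),y.copy()
    for _ in range(20):
        r2=a*a+b*b; a=x/(1+f['k1']*r2); b=y/(1+f['k1']*r2)
    d=f['depth']; P=np.stack([a*d,-b*d,-d],-1); E=np.array(f['extrinsics'])
    P=P@E[:3,:3].T+E[:3,3]; P[d==0]=np.nan; return P
E
python3 - <<'E'
from h import *
for c in ["scene","side","wrist"]:
    f=grab(c,c+'1'); P=cloud(f); hsv=cv2.cvtColor(f['color'],cv2.COLOR_RGB2HSV)
    # tags: red
    m=((hsv[...,0]<6)|(hsv[...,0]>174))&(hsv[...,1]>200)&(hsv[...,2]>100)&(P[...,2]<0.03)&(P[...,2]>-0.02)
    n,l,s,ce=cv2.connectedComponentsWithStats(m.astype(np.uint8))
    for i in range(1,n):
        if s[i,4]<150: continue
        q=P[l==i]; r=cv2.minAreaRect(np.float32(q[:,:2]*1000)); print(c,'red',ce[i].round(),s[i,4],'rect',np.round(r[0]),np.round(r[1]),round(r[2],1),'z',np.round(np.median(q[:,2]),4))
    m=(hsv[...,0]>105)&(hsv[...,0]<125)&(hsv[...,1]>150)&(P[...,2]>0.1)&(P[...,2]<0.25)
    n,l,s,ce=cv2.connectedComponentsWithStats(m.astype(np.uint8))
    for i in range(1,n):
        if s[i,4]<15: continue
        q=P[l==i]; print(c,'blue',ce[i].round(),s[i,4],np.round(np.median(q,0),3),np.round(q.min(0),3),np.round(q.max(0),3))
    # faces
    for y0 in (0.158,-0.158):
        q=P[(abs(P[...,0]-0.62)<0.075)&(abs(P[...,1]-y0)<0.13)&(P[...,2]>0.03)&(P[...,2]<0.135)&(hsv[...,2]<90)]
        q=q[np.isfinite(q[:,0])]
        if len(q)<100: continue
        rng=np.random.default_rng(0);best=0
        for _ in range(500):
            a=q[rng.choice(len(q),3,False)]; nn=np.cross(a[1]-a[0],a[2]-a[0]); nn/=np.linalg.norm(nn)+1e-12
            if nn[2]<0: nn=-nn
            if nn[2]<.5 or nn[2]>.95: continue
            inl=abs((q-a[0])@nn)<0.003
            if inl.sum()>best: best=inl.sum();bi=inl
        if not best: continue
        qq=q[bi];c0=qq.mean(0);nn=np.linalg.svd(qq-c0,full_matrices=False)[2][2]; nn*=np.sign(nn[2])
        print(c,'face',y0,len(q),best,c0.round(3),nn.round(3),'tilt',np.degrees(np.arccos(nn[2])).round(1),'yaw',np.degrees(np.arctan2(-nn[1],-nn[0])).round(1),'rms',(((qq-c0)@nn).std()*1000).round(2))
E
```

```text
scene red [209. 200.] 330 rect [332. -99.] [ 77. 146.] 77.8 z 0.0074
scene blue [190.  10.] 411 [-0.711  0.152  0.215] [-0.924  0.088  0.18 ] [-0.697  0.247  0.25 ]
scene blue [272.   1.] 50 [-0.71   0.611  0.191] [-0.726  0.568  0.176] [-0.698  0.678  0.208]
scene blue [293. 210.] 49 [0.612 0.104 0.167] [0.595 0.097 0.151] [0.627 0.113 0.181]
scene blue [205. 247.] 67 [ 0.639 -0.2    0.165] [ 0.621 -0.208  0.151] [ 0.654 -0.192  0.182]
scene blue [302. 260.] 52 [0.77  0.059 0.129] [0.758 0.049 0.12 ] [0.781 0.071 0.134]
scene blue [ 57. 322.] 1958 [ 0.722 -0.657  0.119] [ 0.543 -0.762  0.1  ] [ 0.782 -0.6    0.148]
scene blue [ 39. 288.] 18 [ 0.566 -0.706  0.121] [ 0.557 -0.713  0.116] [ 0.582 -0.701  0.126]
scene blue [ 33. 291.] 19 [ 0.57  -0.726  0.119] [ 0.56  -0.732  0.115] [ 0.605 -0.711  0.181]
scene blue [ 27. 294.] 16 [ 0.576 -0.743  0.121] [ 0.565 -0.751  0.116] [ 0.628 -0.713  0.188]
scene blue [ 21. 296.] 16 [ 0.596 -0.754  0.14 ] [ 0.568 -0.771  0.116] [ 0.631 -0.731  0.189]
scene face 0.158 1594 585 [0.633 0.162 0.094] [-0.627  0.119  0.77 ] tilt 39.7 yaw -10.7 rms 0.9
[... 700 characters left out ...]
8 1478 895 [0.625 0.143 0.093] [-0.631  0.116  0.767] tilt 39.9 yaw -10.4 rms 1.31
side face -0.158 2942 2142 [ 0.638 -0.158  0.086] [-0.642 -0.026  0.766] tilt 40.0 yaw 2.3 rms 1.38
wrist red [ 91. 126.] 2558 rect [428.  37.] [ 63. 115.] 64.9 z 0.005
wrist red [ 58. 233.] 2894 rect [ 337. -103.] [ 82. 131.] 77.8 z 0.0068
wrist blue [226.  59.] 1550 [0.604 0.104 0.17 ] [0.587 0.094 0.146] [0.623 0.115 0.18 ]
wrist blue [429. 124.] 755 [0.764 0.06  0.129] [0.752 0.047 0.127] [0.777 0.071 0.132]
wrist face 0.158 10255 8846 [0.633 0.105 0.103] [-0.627  0.12   0.769] tilt 39.7 yaw -10.8 rms 0.78
wrist face -0.158 11298 9673 [ 0.637 -0.116  0.086] [-0.64  -0.019  0.768] tilt 39.8 yaw 1.7 rms 0.75
```

Run:
```python
from h import *
f=load('wrist1'); save(f,'wcrop_tag.png',(0,60,200,280),3)
f=load('side1'); save(f,'scrop.png',(130,130,400,300),2.9)
```

```text
(no output)
```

View pics/wcrop_tag.png

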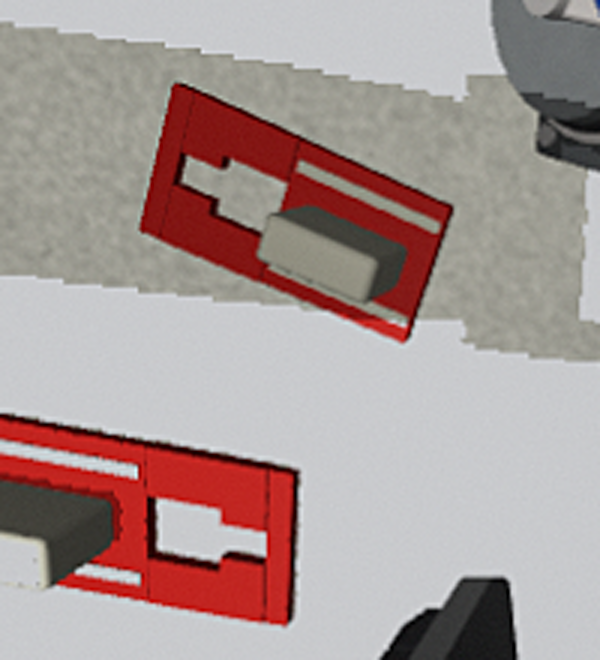

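View pics/scrop.png

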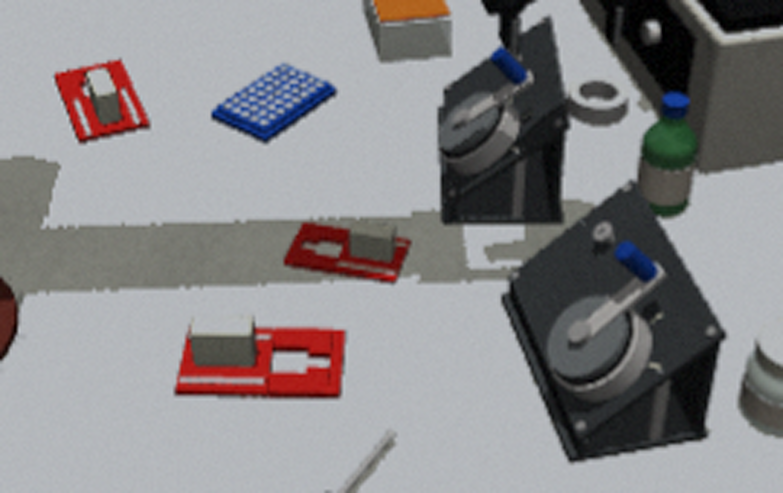

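The close crop of tag A at wrist px (91,126) shows the keyhole. Its plate measures 63 x 115 mm, which matches the small tag. B and C are about 145 mm long. Now I'll get the face-frame geometry of each stand.

```bash
cat > geo.py <<'E'
from h import *
from scipy.optimize import least_squares
def frame(yawdeg):
    y=np.radians(yawdeg); c,s=np.cos(y),np.sin(y); C,S=np.cos(np.radians(40)),np.sin(np.radians(40))
    up=np.array([C*c,C*s,S]); left=np.array([-s,c,0]); n=np.array([-S*c,-S*s,C]); return np.stack([up,left,n],1) # columns
def analyse(names,F,p0,lab):
    for nm in names:
        f=load(nm); P=cloud(f); hsv=cv2.cvtColor(f['color'],cv2.COLOR_RGB2HSV)
        L=(P-p0)@F; u,v,h=L[...,0],L[...,1],L[...,2]
        reg=(abs(u)<0.1)&(abs(v)<0.13)
        fc=reg&(abs(h)<0.006)&(hsv[...,2]<90); h0=np.median(h[fc]); h=h-h0
        print(lab,nm,'face h0 mm',(h0*1000).round(2),'n',fc.sum(), 'v range',np.percentile(v[fc],[1,99]).round(4),'u',np.percentile(u[fc],[1,99]).round(4))
        hub=reg&(abs(h-0.024)<0.002)&(hsv[...,1]<60)
        if hub.sum()>60:
            q=np.stack([u[hub],v[hub]],1)
            r=cv2.minEnclosingCircle(np.float32(q*1000)); print('  hub n',hub.sum(),'mean',q.mean(0).round(4),'minEnc',np.round(r[0],1),round(r[1],1),'bbox',np.percentile(q,[1,99],axis=0).round(4).tolist())
        blue=reg&(hsv[...,0]>105)&(hsv[...,0]<125)&(hsv[...,1]>150)&(h>0.035)&(h<0.09)
        if blue.sum()>10: print('  peg n',blue.sum(),'u,v med',np.median(u[blue]).round(4),np.median(v[blue]).round(4),'h',np.percentile(h[blue],[2,98]).round(3),'v rng',np.percentile(v[blue],[2,98]).round(4),'u rng',np.percentile(u[blue],[2,98]).round(4))
        sc=reg&(h>0.008)&(h<0.018)&(hsv[...,1]<60)&(hsv[...,2]>90)&(v>0.03)
        if sc.sum()>4: print('  screw n',sc.sum(),'u,v',np.median(u[sc]).round(4),np.median(v[sc]).round(4),'rng',np.percentile(u[sc],[2,98]).round(4),np.percentile(v[sc],[2,98]).round(4),'h',np.median(h[sc]).round(4))
E
python3 - <<'E'
from geo import *
analyse(['scene1','side1','wrist1'],frame(-10.7),np.array([.589,.112,.063]),'L')
analyse(['scene1','side1','wrist1'],frame(1.9),np.array([.615,-.207,.063]),'R')
E
```

```text
L scene1 face h0 mm 1.54 n 573 v range [-0.0521  0.1284] u [-0.0457  0.0989]
  peg n 49 u,v med 0.0843 -0.0035 h [0.045 0.08 ] v rng [-0.0093  0.0026] u rng [0.0772 0.0885]
  screw n 17 u,v 0.0524 0.1033 rng [0.0279 0.0634] [0.0307 0.114 ] h 0.0148
L side1 face h0 mm 3.04 n 876 v range [-0.058  0.127] u [-0.0501  0.0986]
  hub n 68 mean [ 0.0105 -0.0315] minEnc [-26.7 -53.5] 90.9 bbox [[-0.0588, -0.0658], [0.0462, -0.0018]]
  peg n 74 u,v med 0.0806 -0.0093 h [0.046 0.081] v rng [-0.0141 -0.0003] u rng [0.0717 0.0875]
L wrist1 face h0 mm 2.15 n 9128 v range [-0.0552  0.0509] u [-0.043   0.0949]
  hub n 732 mean [ 0.0236 -0.0015] minEnc [ 0.6 -1.9] 44.0 bbox [[-0.0124, -0.0448], [0.0413, 0.0411]]
  peg n 1550 u,v med 0.0813 -0.005 h [0.043 0.081] v rng [-0.0128  0.0033] u rng [0.0695 0.0837]
  screw n 62 u,v 0.0251 0.0337 rng [0.0154 0.029 ] [0.0302 0.039 ] h 0.0131
R scene1 face h0 mm -0.16 n 744 v range [-0.0549  0.1282] u [-0.0449  0.0992]
  peg n 67 u,v med 0.0842 0.0059 h [0.045 0.08 ] v rng [-0.0012  0.0136] u rng [0.0776 0.0903]
  screw n 22 u,v 0.0556 0.1033 rng [0.0265 0.0647] [0.031  0.1129] h 0.0147
R side1 face h0 mm 1.54 n 2090 v range [-0.058   0.1284] u [-0.0526  0.0985]
  hub n 94 mean [ 0.0132 -0.0293] minEnc [ 5.6 -5.7] 43.7 bbox [[-0.0371, -0.0487], [0.0488, 0.0008]]
  peg n 103 u,v med 0.0811 -0.0014 h [0.047 0.082] v rng [-0.0057  0.0092] u rng [0.0725 0.0882]
  screw n 26 u,v 0.0568 0.1052 rng [0.0488 0.0629] [0.0961 0.114 ] h 0.0154
R wrist1 face h0 mm 1.54 n 7793 v range [0.0072 0.129 ] u [-0.0509  0.0959]
  hub n 378 mean [0.0131 0.0284] minEnc [ 2.5 10.5] 41.2 bbox [[-0.0364, 0.0058], [0.0429, 0.0409]]
  screw n 316 u,v 0.0476 0.1015 rng [0.0157 0.0602] [0.0304 0.114 ] h 0.0147
```

```bash
cat >> geo.py <<'E'
YL,YR=-10.7,1.9
FL,FR=frame(YL),frame(YR)
AL=np.array([.589,.112,.063])+FL@[0.0005,-.002,.0021]
AR=np.array([.615,-.207,.063])+FR@[0.0005,.000,.0013]
def toolR(F,a=0.):  # tool z=-n, tool x=up rotated by handle angle a (to left), y=-left
    B=np.stack([F[:,0],-F[:,1],-F[:,2]],1); return B@R.from_rotvec([0,0,-a]).as_matrix()
def pegpose(F,A,a,h,rad=.075): # a handle angle
    return A+F@[rad*np.cos(a),rad*np.sin(a),h], toolR(F,a)
def cur():
    s=arm.state(); return np.array(s['tcp_pos']),R.from_euler('xyz',s['eef_rot']).as_matrix(),s
def rows(tp,tR,p=None,Rm=None,mx=60,ma=10.4,n=None,show=5,fg=None):
    if p is None: p,Rm,_=cur()
    dr=R.from_matrix(Rm.T@tR).as_rotvec(); d=tp-p
    N=n or max(1,int(np.ceil(max(np.linalg.norm(d)*1000/mx,np.degrees(np.linalg.norm(dr))/ma))))
    print('N',N,'dist mm',(np.linalg.norm(d)*1000).round(1),'ang',np.degrees(np.linalg.norm(dr)).round(1))
    Rk=Rm
    for k in range(min(N,show)):
        s=Rk.T@(d/N)/.4; w_=dr/N/(np.pi/2); Rk=Rk@R.from_rotvec(dr/N).as_matrix()
        o=dict(zip(['dx','dy','dz','wx','wy','wz'],np.round(np.r_[s,w_],4).tolist()))
        if fg is not None:o['fingers']=fg
        import json; print(json.dumps({k:v for k,v in o.items() if v!=0}),end=',\n')
    return p+d/N*min(N,show),Rk
def face_coords(F,A,tp): return ((tp-A)@F*1000).round(1)
E
python3 - <<'E'
from geo import *
print(AL,AR)
tp,tR=pegpose(FL,AL,-0.03,0.13)
print(tp)
p,Rk=rows(tp,tR,fg=.38)
print();rows(tp,tR,p,Rk)
E
```

```text
[0.58767865 0.11021428 0.06493009] [ 0.61454765 -0.20701501  0.06431725]
[0.56158046 0.11285612 0.21270324]
N 11 dist mm 130.8 ang 107.9
{"dx": 0.0256, "dy": -0.0144, "dz": 0.0042, "wx": -0.0351, "wy": 0.0299, "wz": 0.0987, "fingers": 0.38},
{"dx": 0.0229, "dy": -0.0184, "dz": 0.0045, "wx": -0.0351, "wy": 0.0299, "wz": 0.0987, "fingers": 0.38},
{"dx": 0.0195, "dy": -0.022, "dz": 0.0043, "wx": -0.0351, "wy": 0.0299, "wz": 0.0987, "fingers": 0.38},
{"dx": 0.0157, "dy": -0.0249, "dz": 0.0039, "wx": -0.0351, "wy": 0.0299, "wz": 0.0987, "fingers": 0.38},
{"dx": 0.0115, "dy": -0.0272, "dz": 0.0031, "wx": -0.0351, "wy": 0.0299, "wz": 0.0987, "fingers": 0.38},

N 6 dist mm 71.3 ang 58.8
{"dx": 0.007, "dy": -0.0288, "dz": 0.002, "wx": -0.0351, "wy": 0.0299, "wz": 0.0987},
{"dx": 0.0024, "dy": -0.0296, "dz": 0.0006, "wx": -0.0351, "wy": 0.0299, "wz": 0.0987},
{"dx": -0.0022, "dy": -0.0296, "dz": -0.001, "wx": -0.0351, "wy": 0.0299, "wz": 0.0987},
{"dx": -0.0066, "dy": -0.0288, "dz": -0.0029, "wx": -0.0351, "wy": 0.0299, "wz": 0.0987},
{"dx": -0.0108, "dy": -0.0273, "dz": -0.0048, "wx": -0.0351, "wy": 0.0299, "wz": 0.0987},
```

Call:
{"op": "apply_moves", "data": {"plan": [{"dx": 0.026,"dy": -0.014,"dz": 0.004,"wx": -0.035,"wy": 0.03,"wz": 0.099,"fingers": 0.38},{"dx": 0.023,"dy": -0.018,"dz": 0.0045,"wx": -0.035,"wy": 0.03,"wz": 0.099,"fingers": 0.38},{"dx": 0.02,"dy": -0.022,"dz": 0.0043,"wx": -0.035,"wy": 0.03,"wz": 0.099,"fingers": 0.38},{"dx": 0.016,"dy": -0.025,"dz": 0.004,"wx": -0.035,"wy": 0.03,"wz": 0.099,"fingers": 0.38},{"dx": 0.0115,"dy": -0.027,"dz": 0.003,"wx": -0.035,"wy": 0.03,"wz": 0.099,"fingers": 0.38}], "newtons": 20}}

```text
t: 2.12
tcp_pos: [0.5981, 0.0526, 0.2238]
eef_rot: [2.976, -0.326, 0.785]
ft_force: [-1.7, 0.2, -0.3]
grip_width: 0.0324
```

Run:
```python
from geo import *
tp,tR=pegpose(FL,AL,-0.03,0.13)
print(cur()[2])
p,Rk=rows(tp,tR)
rows(tp,tR,p,Rk)
```

```text
{'t': 2.125, 'joints': array([-0.10238632, -0.22673521,  1.91850966,  0.15696117,  1.11737379,
        0.66585454]), 'dq': array([ 0.13530424, -0.47008612,  0.50890493,  0.04974354, -0.65385119,
        1.37220601]), 'tau': array([ -0.98015215, -25.26072443, -38.85769129,   0.39758826,
        -0.47493042,  -1.15701601]), 'tcp_pos': array([0.59813837, 0.05261723, 0.22375078]), 'eef_rot': array([ 2.97553944, -0.32607278,  0.78476324]), 'ft_force': array([-1.7209767 ,  0.18908735, -0.34880574]), 'wrist_torque': array([-0.04329904,  0.17954971, -0.05853287]), 'grip_width': 0.03242530780390744}
N 6 dist mm 71.3 ang 57.0
{"dx": 0.0051, "dy": -0.0292, "dz": 0.0018, "wx": -0.0341, "wy": 0.0291, "wz": 0.0957},
{"dx": 0.0006, "dy": -0.0297, "dz": 0.0003, "wx": -0.0341, "wy": 0.0291, "wz": 0.0957},
{"dx": -0.0038, "dy": -0.0294, "dz": -0.0013, "wx": -0.0341, "wy": 0.0291, "wz": 0.0957},
{"dx": -0.0081, "dy": -0.0284, "dz": -0.0031, "wx": -0.0341, "wy": 0.0291, "wz": 0.0957},
{"dx": -0.012, "dy": -0.0267, "dz": -0.0051, "wx": -0.0341, "wy": 0.0291, "wz": 0.0957},
N 1 dist mm 11.9 ang 9.5
{"dx": -0.0156, "dy": -0.0243, "dz": -0.0071, "wx": -0.0341, "wy": 0.0291, "wz": 0.0957},
```

Call:
{"op": "apply_moves", "data": {"plan": [{"dx": 0.005,"dy": -0.029,"dz": 0.002,"wx": -0.034,"wy": 0.029,"wz": 0.096},{"dx": 0.0006,"dy": -0.03,"wx": -0.034,"wy": 0.029,"wz": 0.096},{"dx": -0.004,"dy": -0.029,"dz": -0.0013,"wx": -0.034,"wy": 0.029,"wz": 0.096},{"dx": -0.008,"dy": -0.0284,"dz": -0.003,"wx": -0.034,"wy": 0.029,"wz": 0.096},{"dx": -0.012,"dy": -0.027,"dz": -0.005,"wx": -0.034,"wy": 0.029,"wz": 0.096}]}}

```text
$.plan[0]: bad value
```

Call:
{"op": "apply_moves", "data": {"plan": [{"dx": -0.0156,"dy": -0.024,"dz": -0.007,"wx": -0.034,"wy": 0.029,"wz": 0.096},{"dx": 0}]}}

```text
$.plan[0]: bad value
```

Run:
```python
from geo import *
f=grab('wrist','wrist2')
analyse(['wrist2'],FL,AL,'L')
p,Rm,s=cur(); print(s['joints'].round(2),face_coords(FL,AL,p),s['ft_force'],s['grip_width'])
for n in ['hub_p_peg','hub_p_axis','hub_p_screw']:
    for r in arm.spot_point('wrist',n): print(n,round(r['confidence'],2),face_coords(FL,AL,w(f['extrinsics'],r['point'])))
```

```text
L wrist2 face h0 mm 0.13 n 16171 v range [-0.0523  0.1287] u [-0.0517  0.0939]
  hub n 585 mean [ 0.0219 -0.0007] minEnc [0.1 0.1] 43.7 bbox [[-0.0131, -0.0428], [0.0405, 0.0427]]
  peg n 1050 u,v med 0.0804 -0.0029 h [0.043 0.081] v rng [-0.0106  0.0052] u rng [0.0692 0.0829]
  screw n 378 u,v 0.0494 0.1062 rng [0.0199 0.0587] [0.0312 0.116 ] h 0.0146
[-0.1  -0.23  1.92  0.16  1.12  0.67] [115.4 -53.7 108.5] [ 1.10923418  1.14693124 -1.69897268] 0.03243077662444425
hub_p_peg 0.72 [  27.5 -260.  -110.2]
hub_p_axis 0.33 [72.8 -1.5 62.1]
hub_p_screw 0.63 [  98.6 -202.1  -38.9]
```

View pics/wrist2.png

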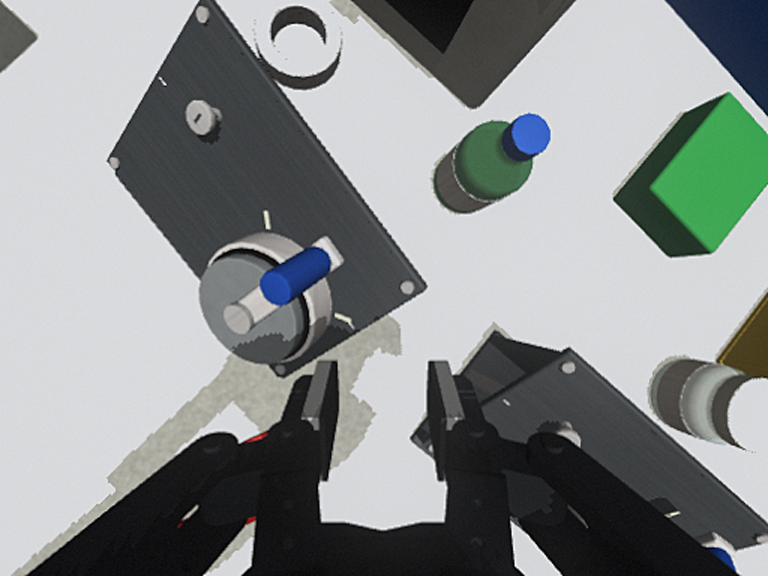

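Wrist view: the left hub's peg is at px (295,275) and its screw at (203,118), which confirms the geometry. The refused calls were probably missing "fingers" (nothing moved), so I'll fill every key.

Call:
{"op": "apply_moves", "data": {"plan": [{"dx": 0.005,"dy": -0.029,"dz": 0.002,"wx": -0.034,"wy": 0.029,"wz": 0.096,"fingers": 0.38},{"dx": 0.0006,"dy": -0.03,"dz": 0,"wx": -0.034,"wy": 0.029,"wz": 0.096,"fingers": 0.38},{"dx": -0.004,"dy": -0.029,"dz": -0.0013,"wx": -0.034,"wy": 0.029,"wz": 0.096,"fingers": 0.38},{"dx": -0.008,"dy": -0.0284,"dz": -0.003,"wx": -0.034,"wy": 0.029,"wz": 0.096,"fingers": 0.38},{"dx": -0.012,"dy": -0.027,"dz": -0.005,"wx": -0.034,"wy": 0.029,"wz": 0.096,"fingers": 0.38}]}}

```text
t: 2.95
tcp_pos: [0.5736, 0.0988, 0.2196]
eef_rot: [3.095, -0.653, -0.031]
ft_force: [0.6, 0.2, 0.1]
grip_width: 0.0325
```

Run:
```python
from geo import *
tp,tR=pegpose(FL,AL,-0.036,0.105)
p,Rk=rows(tp,tR)
tp,tR=pegpose(FL,AL,-0.036,0.046)
rows(tp,tR,p,Rk,mx=30)
```

```text
N 1 dist mm 28.4 ang 9.8
{"dx": -0.033, "dy": -0.0295, "dz": 0.0555, "wx": -0.0314, "wy": 0.0271, "wz": 0.1007},
N 2 dist mm 59.0 ang 0.0
{"dz": 0.0737},
{"dz": 0.0737},
```

Call:
{"op": "apply_moves", "data": {"plan": [{"dx": -0.033,"dy": -0.0295,"dz": 0.0555,"wx": -0.031,"wy": 0.027,"wz": 0.1,"fingers": 0.38},{"dx": 0,"dy": 0,"dz": 0,"wx": 0,"wy": 0,"wz": 0,"fingers": 0.38}]}}

```text
t: 3.2
tcp_pos: [0.5775, 0.1076, 0.1989]
eef_rot: [-3.133, -0.688, -0.188]
ft_force: [0.6, -0.9, -0.3]
grip_width: 0.0326
```

Run:
```python
from geo import *
f=grab('wrist','wrist3'); analyse(['wrist3'],FL,AL,'L')
p,Rm,s=cur(); print(s['joints'].round(2),face_coords(FL,AL,p),s['ft_force'],s['grip_width'])
tp,tR=pegpose(FL,AL,-0.036,0.046)
rows(tp,tR,mx=25)
```

```text
L wrist3 face h0 mm 0.14 n 10918 v range [-0.0448  0.129 ] u [-0.0317  0.0937]
  hub n 287 mean [ 0.0344 -0.0075] minEnc [30.3 -4.6] 26.8 bbox [[0.023, -0.0305], [0.0409, 0.0212]]
  peg n 931 u,v med 0.0794 -0.0027 h [0.044 0.081] v rng [-0.0105  0.0051] u rng [0.0678 0.0827]
  screw n 364 u,v 0.0498 0.1079 rng [0.0403 0.058 ] [0.0997 0.117 ] h 0.0149
[ 0.16 -0.38  2.16 -0.32  0.73  2.08] [ 81.4  -4.5 109.9] [ 0.77581974 -0.02823143  0.0368412 ] 0.032286961171929994
N 3 dist mm 64.2 ang 2.0
{"dx": -0.0051, "dy": -0.0011, "dz": 0.0533, "wx": -0.0017, "wy": 0.0013, "wz": 0.0072},
{"dx": -0.0052, "dy": -0.0012, "dz": 0.0533, "wx": -0.0017, "wy": 0.0013, "wz": 0.0072},
{"dx": -0.0053, "dy": -0.0012, "dz": 0.0532, "wx": -0.0017, "wy": 0.0013, "wz": 0.0072},
```

View pics/wrist3.png

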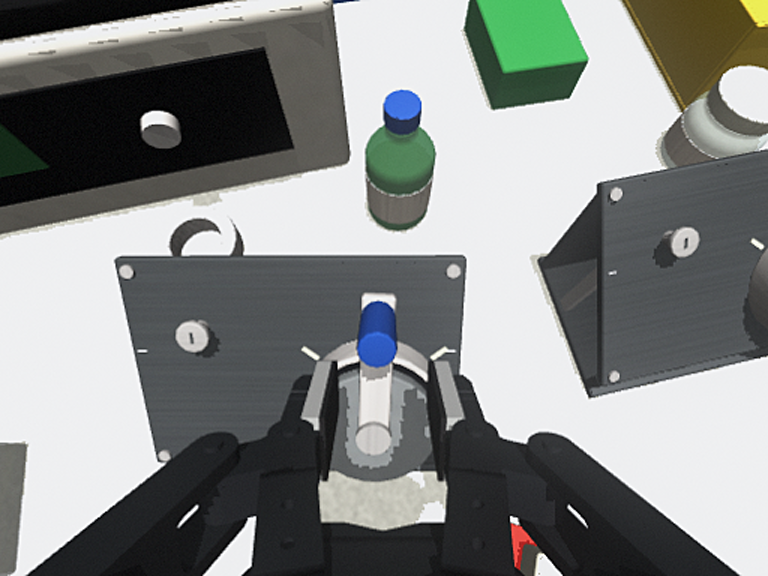

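Peg at px (377,335) is centred between the fingers. Lowering the cage over it.

Call:
{"op": "apply_moves", "data": {"plan": [{"dx": -0.008,"dy": -0.002,"dz": 0.05,"wx": -0.002,"wy": 0.002,"wz": 0.01,"fingers": 0.38},{"dx": -0.006,"dy": -0.001,"dz": 0.053,"wx": -0.0017,"wy": 0.001,"wz": 0.007,"fingers": 0.38},{"dx": -0.004,"dy": -0.001,"dz": 0.053,"wx": -0.0017,"wy": 0.001,"wz": 0.007,"fingers": 0.38},{"dx": 0,"dy": 0,"dz": 0,"wx": 0,"wy": 0,"wz": 0,"fingers": 0.38}]}}

```text
t: 3.75
tcp_pos: [0.6204, 0.0997, 0.1572]
eef_rot: [-3.114, -0.706, -0.23]
ft_force: [-0.5, 0.3, -0.3]
grip_width: 0.0327
```

```bash
cat >> geo.py <<'E'
def stat(F,A,ref=None):
    p,Rm,s=cur(); c=face_coords(F,A,p); a=np.arctan2(c[1],c[0])
    fw=np.array(s['ft_force']); ff=F.T@fw
    t=np.array([-np.sin(a),np.cos(a)]);r=np.array([np.cos(a),np.sin(a)])
    # tool angle
    x=F.T@Rm[:,0]; 
    print('t',round(s['t'],2),'face',c,'rad',np.hypot(c[0],c[1]).round(1),'ang',a.round(3),'toolang',np.arctan2(x[1],x[0]).round(3),'F tan %.2f rad %.2f n %.2f'%(ff[:2]@t,ff[:2]@r,ff[2]),'Mz %.3f'%(F.T@s['wrist_torque'])[2],'w',round(s['grip_width']*1000,1))
def swing(F,A,a1,h=.046,rad=.075,step=.06,show=5,fg=.38,a0=None):
    "rows from here along the arc to tool angle a1"
    p,Rm,s=cur(); c=face_coords(F,A,p)/1000; 
    if a0 is None: a0=np.arctan2(c[1],c[0])
    N=max(1,int(np.ceil(abs(a1-a0)/step))); print('N',N)
    import json
    for k in range(min(N,show)):
        tp,tR=pegpose(F,A,a0+(a1-a0)*(k+1)/N,h,rad)
        d=Rm.T@(tp-p)/.4; wv=R.from_matrix(Rm.T@tR).as_rotvec()/(np.pi/2)
        print(json.dumps(dict(zip(['dx','dy','dz','wx','wy','wz'],np.round(np.r_[d,wv],4).tolist()),fingers=fg)),end=',\n'); p,Rm=tp,tR
E
python3 - <<'E'
from geo import *
stat(FL,AL); swing(FL,AL,0.70)
E
```

```text
t 3.75 face [85.5 -4.3 48.8] rad 85.6 ang -0.05 toolang -0.033 F tan 0.16 rad -0.64 n 0.11 Mz -0.016 w 32.7
N 13
{"dx": -0.0266, "dy": -0.0113, "dz": 0.0067, "wx": 0.0005, "wy": -0.0055, "wz": -0.0257, "fingers": 0.38},
{"dx": -0.0003, "dy": -0.0108, "dz": -0.0, "wx": 0.0, "wy": -0.0, "wz": -0.0367, "fingers": 0.38},
{"dx": -0.0003, "dy": -0.0108, "dz": 0.0, "wx": -0.0, "wy": -0.0, "wz": -0.0367, "fingers": 0.38},
{"dx": -0.0003, "dy": -0.0108, "dz": 0.0, "wx": 0.0, "wy": 0.0, "wz": -0.0367, "fingers": 0.38},
{"dx": -0.0003, "dy": -0.0108, "dz": -0.0, "wx": 0.0, "wy": -0.0, "wz": -0.0367, "fingers": 0.38},
```

Call:
{"op": "apply_moves", "data": {"plan": [{"dx": -0.026,"dy": 0.001,"dz": 0.007,"wx": 0,"wy": -0.005,"wz": 0,"fingers": 0.34},{"dx": 0,"dy": 0,"dz": 0,"wx": 0,"wy": 0,"wz": 0,"fingers": 0.31}]}}

```text
t: 4.0
tcp_pos: [0.6153, 0.1, 0.1508]
eef_rot: [-3.115, -0.701, -0.229]
ft_force: [0.7, -0.5, 0.1]
grip_width: 0.0264
```

Run:
```python
from geo import *
stat(FL,AL); swing(FL,AL,0.76,fg=.31)
```

```text
t 4.0 face [77.5 -4.9 47.1] rad 77.7 ang -0.063 toolang -0.032 F tan -0.33 rad 0.65 n -0.41 Mz 0.030 w 26.4
N 14
{"dx": -0.0065, "dy": -0.0111, "dz": 0.0028, "wx": 0.0003, "wy": -0.002, "wz": -0.0177, "fingers": 0.31},
{"dx": -0.0003, "dy": -0.011, "dz": 0.0, "wx": 0.0, "wy": 0.0, "wz": -0.0374, "fingers": 0.31},
{"dx": -0.0003, "dy": -0.011, "dz": 0.0, "wx": -0.0, "wy": 0.0, "wz": -0.0374, "fingers": 0.31},
{"dx": -0.0003, "dy": -0.011, "dz": -0.0, "wx": -0.0, "wy": -0.0, "wz": -0.0374, "fingers": 0.31},
{"dx": -0.0003, "dy": -0.011, "dz": 0.0, "wx": 0.0, "wy": 0.0, "wz": -0.0374, "fingers": 0.31},
```

Call:
{"op": "apply_moves", "data": {"plan": [{"dx": -0.0065,"dy": -0.011,"dz": 0.003,"wx": 0,"wy": -0.002,"wz": -0.018,"fingers": 0.31},{"dx": 0,"dy": -0.011,"dz": 0,"wx": 0,"wy": 0,"wz": -0.0375,"fingers": 0.31},{"dx": 0,"dy": -0.011,"dz": 0,"wx": 0,"wy": 0,"wz": -0.0375,"fingers": 0.31}]}}

```text
t: 4.38
tcp_pos: [0.6165, 0.1141, 0.15]
eef_rot: [3.04, -0.694, -0.028]
ft_force: [0.3, -0.0, 0.0]
grip_width: 0.0266
```

Run:
```python
from geo import *
stat(FL,AL); swing(FL,AL,0.76,fg=.31)
```

```text
t 4.38 face [75.9  9.2 47.4] rad 76.5 ang 0.121 toolang 0.122 F tan 0.01 rad 0.29 n -0.18 Mz 0.001 w 26.6
N 11
{"dx": -0.0038, "dy": -0.0109, "dz": 0.0036, "wx": 0.0002, "wy": -0.0013, "wz": -0.0362, "fingers": 0.31},
{"dx": -0.0003, "dy": -0.0109, "dz": 0.0, "wx": 0.0, "wy": -0.0, "wz": -0.037, "fingers": 0.31},
{"dx": -0.0003, "dy": -0.0109, "dz": 0.0, "wx": 0.0, "wy": 0.0, "wz": -0.037, "fingers": 0.31},
{"dx": -0.0003, "dy": -0.0109, "dz": -0.0, "wx": -0.0, "wy": -0.0, "wz": -0.037, "fingers": 0.31},
{"dx": -0.0003, "dy": -0.0109, "dz": 0.0, "wx": -0.0, "wy": 0.0, "wz": -0.037, "fingers": 0.31},
```

Call:
{"op": "apply_moves", "data": {"plan": [{"dx": -0.004,"dy": -0.011,"dz": 0.0036,"wx": 0,"wy": -0.001,"wz": -0.037,"fingers": 0.31},{"dx": 0,"dy": -0.011,"dz": 0,"wx": 0,"wy": 0,"wz": -0.037,"fingers": 0.31},{"dx": 0,"dy": -0.011,"dz": 0,"wx": 0,"wy": 0,"wz": -0.037,"fingers": 0.31}]}}

```text
t: 4.75
tcp_pos: [0.6167, 0.1275, 0.1475]
eef_rot: [2.891, -0.66, 0.207]
ft_force: [1.8, -4.1, -1.2]
grip_width: 0.0264
```

Run:
```python
from geo import *
stat(FL,AL); swing(FL,AL,0.76,fg=.31,show=3)
```

```text
t 4.75 face [72.5 22.3 47. ] rad 75.9 ang 0.298 toolang 0.308 F tan -3.90 rad 0.03 n -2.53 Mz -0.019 w 26.4
N 8
{"dx": -0.0024, "dy": -0.0108, "dz": 0.0024, "wx": 0.0012, "wy": -0.0007, "wz": -0.0309, "fingers": 0.31},
{"dx": -0.0003, "dy": -0.0108, "dz": -0.0, "wx": 0.0, "wy": -0.0, "wz": -0.0367, "fingers": 0.31},
{"dx": -0.0003, "dy": -0.0108, "dz": -0.0, "wx": 0.0, "wy": -0.0, "wz": -0.0367, "fingers": 0.31},
```

Call:
{"op": "apply_moves", "data": {"plan": [{"dx": -0.0024,"dy": -0.011,"dz": 0.002,"wx": 0.001,"wy": -0.001,"wz": -0.031,"fingers": 0.31},{"dx": 0,"dy": -0.011,"dz": 0,"wx": 0,"wy": 0,"wz": -0.037,"fingers": 0.31}]}}

```text
t: 5.0
tcp_pos: [0.616, 0.1344, 0.1459]
eef_rot: [2.806, -0.625, 0.344]
ft_force: [2.3, -7.7, -2.3]
grip_width: 0.0264
```

Run:
```python
from geo import *
stat(FL,AL); swing(FL,AL,0.76,fg=.31,show=3)
```

```text
t 5.0 face [69.9 29.  47. ] rad 75.7 ang 0.393 toolang 0.423 F tan -7.06 rad -1.52 n -4.15 Mz -0.008 w 26.4
N 7
{"dx": -0.0017, "dy": -0.01, "dz": 0.0024, "wx": 0.0031, "wy": 0.001, "wz": -0.0146, "fingers": 0.31},
{"dx": -0.0003, "dy": -0.0098, "dz": -0.0, "wx": -0.0, "wy": -0.0, "wz": -0.0334, "fingers": 0.31},
{"dx": -0.0003, "dy": -0.0098, "dz": -0.0, "wx": -0.0, "wy": 0.0, "wz": -0.0334, "fingers": 0.31},
```

Call:
{"op": "apply_moves", "data": {"plan": [{"dx": -0.002,"dy": -0.011,"dz": 0.002,"wx": 0.003,"wy": 0.001,"wz": -0.025,"fingers": 0.31},{"dx": 0,"dy": -0.011,"dz": 0,"wx": 0,"wy": 0,"wz": -0.034,"fingers": 0.31},{"dx": 0,"dy": -0.011,"dz": 0,"wx": 0,"wy": 0,"wz": -0.034,"fingers": 0.31}]}}

```text
t: 5.38
tcp_pos: [0.6137, 0.1476, 0.1419]
eef_rot: [2.712, -0.57, 0.519]
ft_force: [0.8, -1.8, -0.3]
grip_width: 0.0266
```

Run:
```python
from geo import *
stat(FL,AL); swing(FL,AL,0.76,fg=.31,show=3)
```

```text
t 5.38 face [63.7 41.5 47. ] rad 76.0 ang 0.577 toolang 0.577 F tan -1.71 rad -0.34 n -0.89 Mz 0.023 w 26.6
N 4
{"dx": -0.0029, "dy": -0.0086, "dz": 0.0025, "wx": -0.0001, "wy": -0.0012, "wz": -0.0292, "fingers": 0.31},
{"dx": -0.0002, "dy": -0.0086, "dz": 0.0, "wx": -0.0, "wy": -0.0, "wz": -0.0291, "fingers": 0.31},
{"dx": -0.0002, "dy": -0.0086, "dz": 0.0, "wx": 0.0, "wy": -0.0, "wz": -0.0291, "fingers": 0.31},
```

Call:
{"op": "apply_moves", "data": {"plan": [{"dx": -0.003,"dy": -0.0086,"dz": 0.0025,"wx": 0,"wy": -0.001,"wz": -0.029,"fingers": 0.31}]}}

```text
t: 5.5
tcp_pos: [0.6129, 0.1505, 0.1401]
eef_rot: [2.684, -0.55, 0.571]
ft_force: [-0.7, -1.5, 2.4]
grip_width: 0.0268
```

Run:
```python
from geo import *
stat(FL,AL); swing(FL,AL,0.76,fg=.31,show=3)
```

```text
t 5.5 face [61.6 44.3 46.5] rad 75.9 ang 0.623 toolang 0.626 F tan -2.01 rad 0.05 n 2.07 Mz 0.020 w 26.8
N 3
{"dx": -0.0024, "dy": -0.0085, "dz": 0.0012, "wx": 0.0001, "wy": -0.0012, "wz": -0.0275, "fingers": 0.31},
{"dx": -0.0002, "dy": -0.0085, "dz": -0.0, "wx": 0.0, "wy": 0.0, "wz": -0.029, "fingers": 0.31},
{"dx": -0.0002, "dy": -0.0085, "dz": 0.0, "wx": -0.0, "wy": -0.0, "wz": -0.029, "fingers": 0.31},
```

Call:
{"op": "apply_moves", "data": {"plan": [{"dx": -0.003,"dy": -0.0086,"dz": 0.001,"wx": 0,"wy": -0.001,"wz": -0.029,"fingers": 0.31}]}}

```text
t: 5.62
tcp_pos: [0.6118, 0.1533, 0.1387]
eef_rot: [2.658, -0.528, 0.621]
ft_force: [2.5, -1.5, 2.4]
grip_width: 0.0264
```

Run:
```python
from geo import *
stat(FL,AL); swing(FL,AL,0.76,fg=.31,show=3)
grab('wrist','wrist4')
```

```text
t 5.62 face [59.5 46.9 46.4] rad 75.8 ang 0.668 toolang 0.674 F tan -3.01 rad 2.22 n 0.11 Mz 0.018 w 26.4
N 2
{"dx": -0.002, "dy": -0.0087, "dz": 0.001, "wx": 0.0005, "wy": -0.0014, "wz": -0.0251, "fingers": 0.31},
{"dx": -0.0002, "dy": -0.0087, "dz": 0.0, "wx": 0.0, "wy": -0.0, "wz": -0.0294, "fingers": 0.31},
```

View pics/wrist4.png

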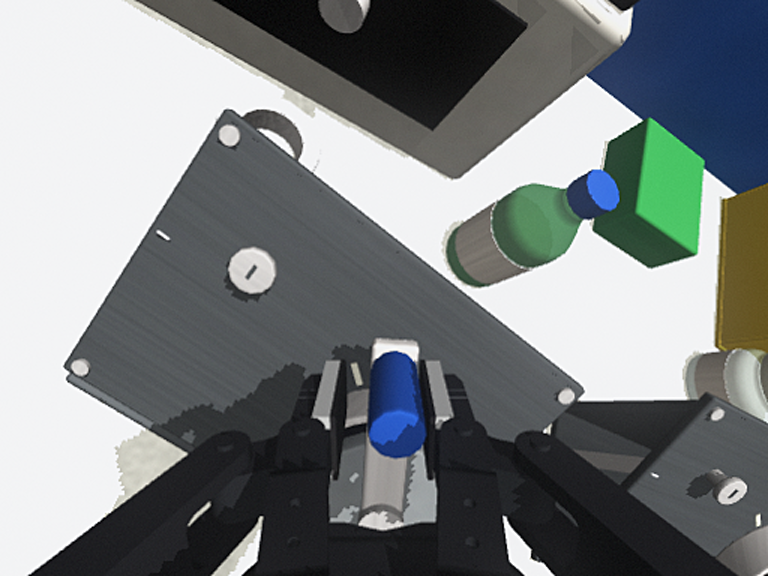

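Call:
{"op": "apply_moves", "data": {"plan": [{"dx": -0.002,"dy": -0.009,"dz": 0.001,"wx": 0,"wy": -0.001,"wz": -0.028,"fingers": 0.31}]}}

```text
t: 5.8
tcp_pos: [0.6105, 0.1562, 0.1369]
eef_rot: [2.634, -0.504, 0.668]
ft_force: [0.5, -4.8, 4.0]
grip_width: 0.0264
```

Run:
```python
from geo import *
stat(FL,AL)
```

```text
t 5.8 face [56.9 49.4 46.3] rad 75.4 ang 0.715 toolang 0.722 F tan -5.90 rad -0.30 n 2.11 Mz 0.007 w 26.4
```

Call:
{"op": "apply_moves", "data": {"plan": [{"dx": -0.001,"dy": -0.009,"dz": 0,"wx": 0,"wy": -0.001,"wz": -0.03,"fingers": 0.31}]}}

```text
t: 5.92
tcp_pos: [0.609, 0.1589, 0.1354]
eef_rot: [2.611, -0.478, 0.717]
ft_force: [0.8, -0.9, 0.4]
grip_width: 0.0266
```

Run:
```python
from geo import *
stat(FL,AL)
f=grab('wrist','wrist5'); analyse(['wrist5'],FL,AL,'L'); stat(FL,AL)
```

```text
t 5.92 face [54.5 51.8 46.3] rad 75.2 ang 0.76 toolang 0.772 F tan -1.14 rad 0.20 n -0.31 Mz 0.004 w 26.6
L wrist5 face h0 mm 0.19 n 9240 v range [-0.0359  0.1278] u [-0.0531  0.0936]
  hub n 126 mean [0.0194 0.0359] minEnc [18.8 35.6] 6.3 bbox [[0.0127, 0.0309], [0.0247, 0.0395]]
  peg n 2220 u,v med 0.06 0.0528 h [0.044 0.081] v rng [0.0425 0.0579] u rng [0.0501 0.065 ]
  screw n 879 u,v 0.0486 0.1075 rng [0.0193 0.0579] [0.0359 0.1172] h 0.0149
t 5.97 face [53.7 52.2 46.2] rad 74.9 ang 0.771 toolang 0.773 F tan -0.17 rad 0.14 n -0.04 Mz -0.002 w 26.5
```

Left swing of the left hub: about 1–2 N with short clicks, and near 0 N when held still, so it runs loose that way. Now the right swing.

Run:
```python
from geo import *
swing(FL,AL,-0.76,fg=.31,step=.09)
```

```text
N 18
{"dx": -0.0005, "dy": 0.016, "dz": 0.0005, "wx": 0.0004, "wy": 0.0005, "wz": 0.0551, "fingers": 0.31},
{"dx": -0.0007, "dy": 0.0159, "dz": 0.0, "wx": -0.0, "wy": -0.0, "wz": 0.0542, "fingers": 0.31},
{"dx": -0.0007, "dy": 0.0159, "dz": -0.0, "wx": 0.0, "wy": -0.0, "wz": 0.0542, "fingers": 0.31},
{"dx": -0.0007, "dy": 0.0159, "dz": -0.0, "wx": -0.0, "wy": -0.0, "wz": 0.0542, "fingers": 0.31},
{"dx": -0.0007, "dy": 0.0159, "dz": -0.0, "wx": 0.0, "wy": 0.0, "wz": 0.0542, "fingers": 0.31},
```

Call:
{"op": "apply_moves", "data": {"plan": [{"dx": -0.0007,"dy": 0.016,"dz": 0,"wx": 0,"wy": 0,"wz": 0.055,"fingers": 0.31},{"dx": -0.0007,"dy": 0.016,"dz": 0,"wx": 0,"wy": 0,"wz": 0.055,"fingers": 0.31},{"dx": -0.0007,"dy": 0.016,"dz": 0,"wx": 0,"wy": 0,"wz": 0.055,"fingers": 0.31},{"dx": -0.0007,"dy": 0.016,"dz": 0,"wx": 0,"wy": 0,"wz": 0.055,"fingers": 0.31},{"dx": -0.0007,"dy": 0.016,"dz": 0,"wx": 0,"wy": 0,"wz": 0.055,"fingers": 0.31}]}}

```text
t: 6.6
tcp_pos: [0.6125, 0.1329, 0.1398]
eef_rot: [2.884, -0.646, 0.23]
ft_force: [0.4, 1.2, 0.2]
grip_width: 0.0262
```

Run:
```python
from geo import *
stat(FL,AL);swing(FL,AL,-0.76,fg=.31,step=.09,show=3)
```

```text
t 6.6 face [63.6 26.9 44.4] rad 69.1 ang 0.4 toolang 0.33 F tan 1.09 rad 0.68 n 0.05 Mz -0.025 w 26.2
N 13
{"dx": 0.0153, "dy": 0.0157, "dz": -0.0042, "wx": -0.0038, "wy": 0.0052, "wz": 0.0118, "fingers": 0.31},
{"dx": -0.0007, "dy": 0.0167, "dz": -0.0, "wx": -0.0, "wy": -0.0, "wz": 0.0568, "fingers": 0.31},
{"dx": -0.0007, "dy": 0.0167, "dz": -0.0, "wx": 0.0, "wy": -0.0, "wz": 0.0568, "fingers": 0.31},
```

Call:
{"op": "apply_moves", "data": {"plan": [{"dx": 0.015,"dy": 0.016,"dz": -0.004,"wx": -0.004,"wy": 0.005,"wz": 0.015,"fingers": 0.31},{"dx": 0.002,"dy": 0.0165,"dz": 0,"wx": 0,"wy": 0,"wz": 0.056,"fingers": 0.31},{"dx": 0.002,"dy": 0.0165,"dz": 0,"wx": 0,"wy": 0,"wz": 0.056,"fingers": 0.31}]}}

```text
t: 6.98
tcp_pos: [0.6142, 0.1188, 0.1439]
eef_rot: [3.044, -0.683, -0.024]
ft_force: [-3.7, 8.0, 1.9]
grip_width: 0.0266
```

Run:
```python
from geo import *
stat(FL,AL);swing(FL,AL,-0.76,fg=.31,step=.09,show=3)
```

```text
t 6.97 face [69.5 13.4 44.7] rad 70.8 ang 0.19 toolang 0.126 F tan 7.51 rad -1.32 n 4.77 Mz 0.091 w 26.6
N 11
{"dx": 0.0109, "dy": 0.0154, "dz": -0.0034, "wx": -0.0041, "wy": 0.0055, "wz": 0.0138, "fingers": 0.31},
{"dx": -0.0007, "dy": 0.0162, "dz": 0.0, "wx": 0.0, "wy": 0.0, "wz": 0.055, "fingers": 0.31},
{"dx": -0.0007, "dy": 0.0162, "dz": 0.0, "wx": -0.0, "wy": 0.0, "wz": 0.055, "fingers": 0.31},
```

Run:
```python
from geo import *
for _ in range(3):
    arm.grab_frame('wrist'); stat(FL,AL)
swing(FL,AL,-0.76,fg=.31,step=.09,show=3)
```

```text
t 7.03 face [69.6 12.9 44.7] rad 70.8 ang 0.183 toolang 0.123 F tan 6.15 rad -1.14 n 3.38 Mz 0.042 w 26.5
t 7.08 face [69.6 12.9 44.7] rad 70.8 ang 0.183 toolang 0.127 F tan 5.12 rad -1.25 n 2.84 Mz 0.067 w 26.8
t 7.12 face [69.7 13.  44.7] rad 70.9 ang 0.184 toolang 0.128 F tan 4.68 rad -1.06 n 4.35 Mz 0.048 w 26.5
N 11
{"dx": 0.0105, "dy": 0.0155, "dz": -0.0034, "wx": -0.0034, "wy": 0.0055, "wz": 0.019, "fingers": 0.31},
{"dx": -0.0007, "dy": 0.0161, "dz": -0.0, "wx": 0.0, "wy": -0.0, "wz": 0.0547, "fingers": 0.31},
{"dx": -0.0007, "dy": 0.0161, "dz": 0.0, "wx": 0.0, "wy": 0.0, "wz": 0.0547, "fingers": 0.31},
```

Call:
{"op": "apply_moves", "data": {"plan": [{"dx": 0.0105,"dy": 0.016,"dz": -0.0034,"wx": -0.003,"wy": 0.0055,"wz": 0.02,"fingers": 0.31},{"dx": 0.001,"dy": 0.016,"dz": 0,"wx": 0,"wy": 0,"wz": 0.055,"fingers": 0.31},{"dx": 0.001,"dy": 0.016,"dz": 0,"wx": 0,"wy": 0,"wz": 0.055,"fingers": 0.31}]}}

```text
t: 7.5
tcp_pos: [0.6126, 0.1043, 0.1452]
eef_rot: [-3.067, -0.69, -0.289]
ft_force: [0.6, 7.4, -0.8]
grip_width: 0.0263
```

Run:
```python
from geo import *
stat(FL,AL)
for _ in range(2):
    arm.grab_frame('wrist'); stat(FL,AL)
swing(FL,AL,-0.76,fg=.31,step=.09,show=5)
```

```text
t 7.5 face [71.2 -1.2 45.1] rad 71.2 ang -0.017 toolang -0.079 F tan 7.39 rad -1.22 n -0.09 Mz 0.075 w 26.3
t 7.55 face [71.2 -1.7 45.1] rad 71.2 ang -0.024 toolang -0.081 F tan 6.10 rad -1.20 n 0.94 Mz 0.086 w 26.4
t 7.6 face [71.3 -1.7 45.1] rad 71.3 ang -0.024 toolang -0.077 F tan 5.36 rad -1.91 n -0.26 Mz 0.049 w 26.4
N 9
{"dx": 0.0094, "dy": 0.0149, "dz": -0.0024, "wx": -0.005, "wy": 0.0037, "wz": 0.0179, "fingers": 0.31},
{"dx": -0.0006, "dy": 0.0153, "dz": -0.0, "wx": -0.0, "wy": -0.0, "wz": 0.0521, "fingers": 0.31},
{"dx": -0.0006, "dy": 0.0153, "dz": -0.0, "wx": 0.0, "wy": -0.0, "wz": 0.0521, "fingers": 0.31},
{"dx": -0.0006, "dy": 0.0153, "dz": 0.0, "wx": -0.0, "wy": -0.0, "wz": 0.0521, "fingers": 0.31},
{"dx": -0.0006, "dy": 0.0153, "dz": 0.0, "wx": 0.0, "wy": -0.0, "wz": 0.0521, "fingers": 0.31},
```

The left hub grips steadily to the right: 7.4 N moving and about 5 N held. It looks sound. I'll finish its right swing.

Call:
{"op": "apply_moves", "data": {"plan": [{"dx": 0.0095,"dy": 0.016,"dz": -0.0024,"wx": -0.005,"wy": 0.004,"wz": 0.02,"fingers": 0.31},{"dx": 0.001,"dy": 0.016,"dz": 0,"wx": 0,"wy": 0,"wz": 0.053,"fingers": 0.31},{"dx": 0.001,"dy": 0.016,"dz": 0,"wx": 0,"wy": 0,"wz": 0.053,"fingers": 0.31},{"dx": 0.001,"dy": 0.016,"dz": 0,"wx": 0,"wy": 0,"wz": 0.053,"fingers": 0.31},{"dx": 0.001,"dy": 0.016,"dz": 0,"wx": 0,"wy": 0,"wz": 0.053,"fingers": 0.31}]}}

```text
t: 8.22
tcp_pos: [0.6042, 0.0808, 0.1424]
eef_rot: [-2.78, -0.611, -0.746]
ft_force: [3.1, 6.8, -1.5]
grip_width: 0.0267
```

Run:
```python
from geo import *
stat(FL,AL)
swing(FL,AL,-0.76,fg=.31,step=.09,show=5)
```

```text
t 8.22 face [ 66.4 -25.9  45.4] rad 71.3 ang -0.372 toolang -0.449 F tan 6.85 rad -2.27 n -2.31 Mz 0.041 w 26.7
N 5
{"dx": 0.0098, "dy": 0.0139, "dz": -0.0019, "wx": -0.0089, "wy": 0.0043, "wz": 0.0002, "fingers": 0.31},
{"dx": -0.0006, "dy": 0.0145, "dz": 0.0, "wx": 0.0, "wy": 0.0, "wz": 0.0494, "fingers": 0.31},
{"dx": -0.0006, "dy": 0.0145, "dz": -0.0, "wx": 0.0, "wy": -0.0, "wz": 0.0494, "fingers": 0.31},
{"dx": -0.0006, "dy": 0.0145, "dz": 0.0, "wx": -0.0, "wy": -0.0, "wz": 0.0494, "fingers": 0.31},
{"dx": -0.0006, "dy": 0.0145, "dz": 0.0, "wx": 0.0, "wy": -0.0, "wz": 0.0494, "fingers": 0.31},
```

Call:
{"op": "apply_moves", "data": {"plan": [{"dx": 0.0095,"dy": 0.016,"dz": -0.002,"wx": -0.009,"wy": 0.004,"wz": 0.01,"fingers": 0.31},{"dx": 0.001,"dy": 0.016,"dz": 0,"wx": 0,"wy": 0,"wz": 0.048,"fingers": 0.31},{"dx": 0.001,"dy": 0.016,"dz": 0,"wx": 0,"wy": 0,"wz": 0.048,"fingers": 0.31},{"dx": 0.001,"dy": 0.016,"dz": 0,"wx": 0,"wy": 0,"wz": 0.048,"fingers": 0.31},{"dx": 0.001,"dy": 0.016,"dz": 0,"wx": 0,"wy": 0,"wz": 0.048,"fingers": 0.31}]}}

```text
t: 8.85
tcp_pos: [0.5912, 0.0606, 0.1359]
eef_rot: [-2.596, -0.473, -1.089]
ft_force: [4.9, 6.0, 0.4]
grip_width: 0.0267
```

Run:
```python
from geo import *
stat(FL,AL)
f=grab('wrist','wrist6'); analyse(['wrist6'],FL,AL,'L');stat(FL,AL)
swing(FL,AL,-0.76,fg=.31,step=.09,show=5)
```

```text
t 8.85 face [ 55.3 -48.1  46.2] rad 73.3 ang -0.716 toolang -0.774 F tan 7.13 rad -2.14 n -2.03 Mz 0.033 w 26.7
L wrist6 face h0 mm -0.03 n 10071 v range [-0.0542  0.126 ] u [-0.0272  0.0937]
  hub n 102 mean [ 0.021  -0.0343] minEnc [ 19.7 -33.2] 6.6 bbox [[0.0143, -0.0377], [0.0259, -0.0304]]
  peg n 2233 u,v med 0.0604 -0.0512 h [0.044 0.081] v rng [-0.0559 -0.0408] u rng [0.0507 0.0657]
t 8.9 face [ 55.1 -48.5  46.2] rad 73.4 ang -0.722 toolang -0.775 F tan 5.56 rad -2.08 n -2.20 Mz 0.068 w 26.2
N 1
{"dx": 0.0043, "dy": 0.0068, "dz": 0.0003, "wx": -0.0102, "wy": 0.0036, "wz": -0.0099, "fingers": 0.31},
```

Left handle is at about -0.70 rad, gripping throughout the right swing. Backing out and moving to the right hub.

Call:
{"op": "apply_moves", "data": {"plan": [{"dx": 0,"dy": -0.008,"dz": -0.03,"wx": 0,"wy": 0,"wz": 0,"fingers": 0.36},{"dx": 0,"dy": 0,"dz": -0.15,"wx": 0,"wy": 0,"wz": 0,"fingers": 0.38},{"dx": 0,"dy": 0,"dz": -0.08,"wx": 0,"wy": 0,"wz": -0.1,"fingers": 0.38}]}}

```text
t: 9.28
tcp_pos: [0.5237, 0.0735, 0.2139]
eef_rot: [-2.687, -0.545, -0.922]
ft_force: [0.4, -0.5, 1.4]
grip_width: 0.0325
```

Run:
```python
from geo import *
stat(FL,AL)
tp,tR=pegpose(FR,AR,0.02,0.13)
p,Rk=rows(tp,tR,fg=.38,mx=55)
rows(tp,tR,p,Rk,fg=.38,mx=55)
```

```text
t 9.28 face [ 52.8 -47.9 150.2] rad 71.3 ang -0.737 toolang -0.61 F tan 0.50 rad 1.25 n 0.79 Mz -0.005 w 32.5
N 6 dist mm 287.3 ang 46.3
{"dx": 0.093, "dy": 0.0692, "dz": 0.0299, "wx": 0.0134, "wy": -0.0038, "wz": -0.0847, "fingers": 0.38},
{"dx": 0.0831, "dy": 0.0816, "dz": 0.0278, "wx": 0.0134, "wy": -0.0038, "wz": -0.0847, "fingers": 0.38},
{"dx": 0.0717, "dy": 0.0924, "dz": 0.0255, "wx": 0.0134, "wy": -0.0038, "wz": -0.0847, "fingers": 0.38},
{"dx": 0.0589, "dy": 0.1016, "dz": 0.0231, "wx": 0.0134, "wy": -0.0038, "wz": -0.0847, "fingers": 0.38},
{"dx": 0.045, "dy": 0.109, "dz": 0.0206, "wx": 0.0134, "wy": -0.0038, "wz": -0.0847, "fingers": 0.38},
N 1 dist mm 47.9 ang 7.7
{"dx": 0.0302, "dy": 0.1144, "dz": 0.018, "wx": 0.0134, "wy": -0.0038, "wz": -0.0847, "fingers": 0.38},
```

Call:
{"op": "apply_moves", "data": {"plan": [{"dx": 0.093,"dy": 0.069,"dz": 0.03,"wx": 0.013,"wy": -0.004,"wz": -0.085,"fingers": 0.38},{"dx": 0.083,"dy": 0.082,"dz": 0.028,"wx": 0.013,"wy": -0.004,"wz": -0.085,"fingers": 0.38},{"dx": 0.072,"dy": 0.092,"dz": 0.0255,"wx": 0.013,"wy": -0.004,"wz": -0.085,"fingers": 0.38},{"dx": 0.059,"dy": 0.102,"dz": 0.023,"wx": 0.013,"wy": -0.004,"wz": -0.085,"fingers": 0.38},{"dx": 0.045,"dy": 0.109,"dz": 0.02,"wx": 0.013,"wy": -0.004,"wz": -0.085,"fingers": 0.38}]}}

```text
t: 9.9
tcp_pos: [0.5572, -0.1043, 0.2103]
eef_rot: [-2.977, -0.683, -0.283]
ft_force: [1.0, -0.1, -0.8]
grip_width: 0.0324
```

Run:
```python
from geo import *
f=grab('wrist','wrist7'); analyse(['wrist7'],FR,AR,'R'); stat(FR,AR)
tp,tR=pegpose(FR,AR,0.02,0.105)
p,Rk=rows(tp,tR,fg=.38,mx=55)
```

```text
R wrist7 face h0 mm -0.03 n 15505 v range [-0.0551  0.1287] u [-0.0516  0.0946]
  hub n 721 mean [0.0173 0.0111] minEnc [ 0.5 -2.3] 43.9 bbox [[-0.0357, -0.0449], [0.0419, 0.0404]]
  peg n 690 u,v med 0.0788 0.0067 h [0.045 0.081] v rng [-0.0027  0.0127] u rng [0.0682 0.0838]
  screw n 348 u,v 0.0495 0.1039 rng [0.0184 0.0591] [0.0311 0.1138] h 0.0148
t 9.95 face [ 52.8 100.1 146.4] rad 113.2 ang 1.085 toolang -0.241 F tan -1.12 rad -1.52 n 1.19 Mz -0.001 w 32.3
N 2 dist mm 109.2 ang 15.2
{"dx": 0.0558, "dy": 0.1108, "dz": 0.057, "wx": 0.0136, "wy": -0.0016, "wz": -0.0831, "fingers": 0.38},
{"dx": 0.041, "dy": 0.1183, "dz": 0.0545, "wx": 0.0136, "wy": -0.0016, "wz": -0.0831, "fingers": 0.38},
```

View pics/wrist7.png

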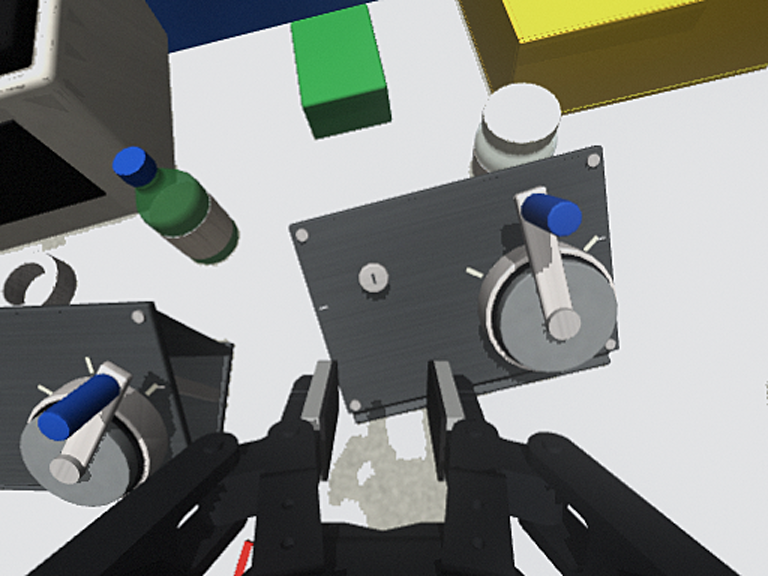

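```bash
cat > fit.py <<'E'
from geo import *
import sys
def fit(nm,F,A):
    f=load(nm);P=cloud(f);hsv=cv2.cvtColor(f['color'],cv2.COLOR_RGB2HSV);L=(P-A)@F
    m=(abs(L[...,2])<.004)&(L[...,0]>-.05)&(L[...,0]<.092)&(abs(L[...,1]-.02)<.1)&(hsv[...,2]<90)
    q=P[m];c=q.mean(0);n=np.linalg.svd(q-c,full_matrices=False)[2][2];n*=np.sign(n[2])
    print(nm,m.sum(),'tilt',np.degrees(np.arccos(n[2])).round(2),'yaw',np.degrees(np.arctan2(-n[1],-n[0])).round(2))
    return L,hsv
for nm in ['wrist7','wrist1','scene1','side1']: fit(nm,FR,AR)
for nm in ['wrist2','wrist3','wrist4','wrist5']: fit(nm,FL,AL)
E
python3 fit.py
sed -i 's/FR@\[0.0005,.000,.0013\]/FR@[0.0005,-.0025,.0013]/' geo.py
python3 - <<'E'
from geo import *
stat(FR,AR)
tp,tR=pegpose(FR,AR,0.09,0.105)
p,Rk=rows(tp,tR,fg=.38,mx=55)
E
```

```text
wrist7 13462 tilt 40.01 yaw 1.93
wrist1 6355 tilt 39.9 yaw 2.08
scene1 562 tilt 39.93 yaw 1.51
side1 1699 tilt 39.98 yaw 2.26
wrist2 13914 tilt 40.03 yaw -10.71
wrist3 9711 tilt 40.07 yaw -10.62
wrist4 7590 tilt 40.09 yaw -10.63
wrist5 8457 tilt 40.08 yaw -10.59
t 9.95 face [ 52.8 102.6 146.4] rad 115.4 ang 1.096 toolang -0.241 F tan -1.11 rad -1.53 n 1.19 Mz -0.001 w 32.3
N 2 dist mm 106.7 ang 19.1
{"dx": 0.0547, "dy": 0.1076, "dz": 0.0569, "wx": 0.0136, "wy": -0.0012, "wz": -0.1054, "fingers": 0.38},
{"dx": 0.0362, "dy": 0.1163, "dz": 0.0544, "wx": 0.0136, "wy": -0.0012, "wz": -0.1054, "fingers": 0.38},
```

Yaw and tilt are confirmed. The wrist view shows the right-hub peg at px (550,215) and its screw at (373,278).

Call:
{"op": "apply_moves", "data": {"plan": [{"dx": 0.055,"dy": 0.108,"dz": 0.057,"wx": 0.0136,"wy": -0.001,"wz": -0.105,"fingers": 0.38},{"dx": 0.036,"dy": 0.116,"dz": 0.054,"wx": 0.0136,"wy": -0.001,"wz": -0.105,"fingers": 0.38},{"dx": 0,"dy": 0,"dz": 0,"wx": 0,"wy": 0,"wz": 0,"fingers": 0.38}]}}

```text
t: 10.32
tcp_pos: [0.5968, -0.1901, 0.1958]
eef_rot: [3.098, -0.696, 0.094]
ft_force: [0.1, 0.4, -1.1]
grip_width: 0.0325
```

Run:
```python
from geo import *
f=grab('wrist','wrist8'); analyse(['wrist8'],FR,AR,'R'); stat(FR,AR)
tp,tR=pegpose(FR,AR,0.09,0.046)
p,Rk=rows(tp,tR,fg=.36,mx=30)
```

```text
R wrist8 face h0 mm -0.11 n 16384 v range [-0.0531  0.1288] u [-0.0445  0.0948]
  hub n 677 mean [0.0237 0.0072] minEnc [0.6 0. ] 43.7 bbox [[-0.0212, -0.042], [0.0424, 0.0421]]
  peg n 874 u,v med 0.0799 0.0075 h [0.045 0.081] v rng [-0.0005  0.0149] u rng [0.0687 0.0837]
  screw n 402 u,v 0.0504 0.1063 rng [0.0233 0.0592] [0.0317 0.116 ] h 0.0149
t 10.38 face [ 71.6  21.3 112.3] rad 74.7 ang 0.289 toolang 0.047 F tan 0.35 rad 0.59 n 0.16 Mz 0.044 w 32.4
N 3 dist mm 68.0 ang 2.5
{"dx": 0.002, "dy": 0.0121, "dz": 0.0553, "wx": 0.0008, "wz": -0.0092, "fingers": 0.36},
{"dx": 0.0018, "dy": 0.0122, "dz": 0.0553, "wx": 0.0008, "wz": -0.0092, "fingers": 0.36},
{"dx": 0.0016, "dy": 0.0123, "dz": 0.0553, "wx": 0.0008, "wz": -0.0092, "fingers": 0.36},
```

Call:
{"op": "apply_moves", "data": {"plan": [{"dx": 0.004,"dy": 0.036,"dz": 0.03,"wx": 0.002,"wy": 0,"wz": -0.025,"fingers": 0.36},{"dx": 0,"dy": 0,"dz": 0,"wx": 0,"wy": 0,"wz": 0,"fingers": 0.36}]}}

```text
t: 10.62
tcp_pos: [0.6062, -0.2003, 0.1896]
eef_rot: [3.07, -0.695, 0.147]
ft_force: [0.4, 0.1, -0.1]
grip_width: 0.031
```

Run:
```python
from geo import *
stat(FR,AR)
tp,tR=pegpose(FR,AR,0.095,0.046)
p,Rk=rows(tp,tR,fg=.36,mx=30)
```

```text
t 10.62 face [ 74.3   9.5 101.2] rad 74.9 ang 0.127 toolang 0.088 F tan 0.04 rad 0.24 n -0.35 Mz 0.016 w 31.0
N 2 dist mm 55.2 ang 0.4
{"dx": 0.0002, "dy": 0.0031, "dz": 0.0689, "wx": -0.0004, "wy": -0.0001, "wz": -0.0024, "fingers": 0.36},
{"dx": 0.0002, "dy": 0.003, "dz": 0.069, "wx": -0.0004, "wy": -0.0001, "wz": -0.0024, "fingers": 0.36},
```

Call:
{"op": "apply_moves", "data": {"plan": [{"dx": -0.002,"dy": 0.005,"dz": 0.05,"wx": 0,"wy": 0,"wz": -0.003,"fingers": 0.36},{"dx": -0.004,"dy": 0.001,"dz": 0.06,"wx": 0,"wy": 0,"wz": 0,"fingers": 0.36},{"dx": -0.004,"dy": 0,"dz": 0.025,"wx": 0,"wy": 0,"wz": 0,"fingers": 0.33},{"dx": 0,"dy": 0,"dz": 0,"wx": 0,"wy": 0,"wz": 0,"fingers": 0.31}]}}

```text
t: 11.12
tcp_pos: [0.6386, -0.1964, 0.1492]
eef_rot: [3.065, -0.699, 0.157]
ft_force: [0.2, -0.6, 0.0]
grip_width: 0.0265
```

Run:
```python
from geo import *
stat(FR,AR); swing(FR,AR,.76,fg=.31,step=.07)
```

```text
t 11.12 face [73.2 12.3 49.3] rad 74.2 ang 0.166 toolang 0.095 F tan -0.66 rad 0.02 n -0.08 Mz 0.038 w 26.5
N 9
{"dx": 0.0005, "dy": -0.0123, "dz": 0.0083, "wx": -0.0018, "wy": -0.0029, "wz": -0.0877, "fingers": 0.31},
{"dx": -0.0004, "dy": -0.0124, "dz": -0.0, "wx": 0.0, "wy": -0.0, "wz": -0.042, "fingers": 0.31},
{"dx": -0.0004, "dy": -0.0124, "dz": 0.0, "wx": -0.0, "wy": 0.0, "wz": -0.042, "fingers": 0.31},
{"dx": -0.0004, "dy": -0.0124, "dz": 0.0, "wx": 0.0, "wy": 0.0, "wz": -0.042, "fingers": 0.31},
{"dx": -0.0004, "dy": -0.0124, "dz": -0.0, "wx": 0.0, "wy": 0.0, "wz": -0.042, "fingers": 0.31},
```

Call:
{"op": "apply_moves", "data": {"plan": [{"dx": 0,"dy": -0.012,"dz": 0.008,"wx": -0.002,"wy": -0.003,"wz": -0.085,"fingers": 0.31},{"dx": 0,"dy": -0.0125,"dz": 0,"wx": 0,"wy": 0,"wz": -0.042,"fingers": 0.31},{"dx": 0,"dy": -0.0125,"dz": 0,"wx": 0,"wy": 0,"wz": -0.042,"fingers": 0.31}]}}

```text
t: 11.5
tcp_pos: [0.6379, -0.1814, 0.1486]
eef_rot: [2.843, -0.645, 0.502]
ft_force: [0.0, -0.3, -0.6]
grip_width: 0.0266
```

Run:
```python
from geo import *
stat(FR,AR)
for _ in range(2): arm.grab_frame('wrist'); stat(FR,AR)
swing(FR,AR,.76,fg=.31,step=.07,show=3)
```

```text
t 11.5 face [72.7 27.3 49. ] rad 77.7 ang 0.359 toolang 0.37 F tan -0.15 rad -0.47 n -0.47 Mz 0.020 w 26.6
t 11.55 face [72.4 28.  49. ] rad 77.6 ang 0.369 toolang 0.371 F tan 0.29 rad 0.29 n -0.55 Mz -0.004 w 26.2
t 11.6 face [72.5 27.7 48.9] rad 77.6 ang 0.365 toolang 0.367 F tan 0.69 rad -0.16 n 0.18 Mz 0.049 w 26.5
N 6
{"dx": -0.0069, "dy": -0.0124, "dz": 0.0072, "wx": 0.0018, "wy": -0.0016, "wz": -0.0403, "fingers": 0.31},
{"dx": -0.0004, "dy": -0.0123, "dz": 0.0, "wx": 0.0, "wy": -0.0, "wz": -0.0419, "fingers": 0.31},
{"dx": -0.0004, "dy": -0.0123, "dz": 0.0, "wx": 0.0, "wy": 0.0, "wz": -0.0419, "fingers": 0.31},
```

Call:
{"op": "apply_moves", "data": {"plan": [{"dx": -0.007,"dy": -0.0125,"dz": 0.007,"wx": 0.002,"wy": -0.0016,"wz": -0.04,"fingers": 0.31},{"dx": -0.001,"dy": -0.0125,"dz": 0,"wx": 0,"wy": 0,"wz": -0.042,"fingers": 0.31}]}}

```text
t: 11.85
tcp_pos: [0.6345, -0.1736, 0.1444]
eef_rot: [2.757, -0.602, 0.651]
ft_force: [0.2, -0.0, 0.0]
grip_width: 0.0267
```

Run:
```python
from geo import *
stat(FR,AR)
for _ in range(2): arm.grab_frame('wrist'); stat(FR,AR)
swing(FR,AR,.76,fg=.31,step=.07,show=3)
```

```text
t 11.85 face [67.6 35.3 47.8] rad 76.3 ang 0.481 toolang 0.498 F tan -0.10 rad 0.18 n -0.11 Mz -0.005 w 26.7
t 11.9 face [67.4 35.7 47.8] rad 76.3 ang 0.487 toolang 0.5 F tan 0.11 rad -0.09 n -0.34 Mz -0.035 w 26.8
t 11.95 face [67.5 35.6 47.7] rad 76.3 ang 0.485 toolang 0.496 F tan 0.15 rad -0.14 n 0.16 Mz 0.079 w 26.5
N 4
{"dx": -0.0035, "dy": -0.013, "dz": 0.0043, "wx": 0.0014, "wy": -0.0012, "wz": -0.0367, "fingers": 0.31},
{"dx": -0.0004, "dy": -0.0129, "dz": 0.0, "wx": -0.0, "wy": 0.0, "wz": -0.0437, "fingers": 0.31},
{"dx": -0.0004, "dy": -0.0129, "dz": -0.0, "wx": 0.0, "wy": 0.0, "wz": -0.0437, "fingers": 0.31},
```

Run:
```python
from geo import *
grab('wrist','wrist9'); analyse(['wrist9'],FR,AR,'R')
```

```text
R wrist9 face h0 mm -0.08 n 24392 v range [-0.0488  0.1291] u [-0.0483  0.0949]
  hub n 116 mean [0.0291 0.0293] minEnc [28.3 28.9] 6.8 bbox [[0.0225, 0.0246], [0.0344, 0.0331]]
  peg n 2148 u,v med 0.0728 0.0348 h [0.044 0.081] v rng [0.0253 0.041 ] u rng [0.0619 0.0768]
  screw n 766 u,v 0.0506 0.1069 rng [0.0289 0.0593] [0.031  0.1163] h 0.0149
```

View pics/wrist9.png

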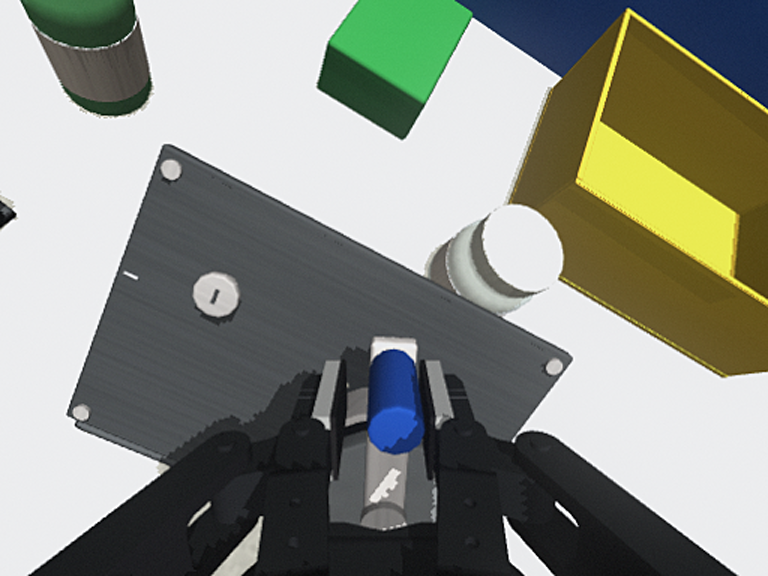

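Peg at px (395,400) is being carried to the left at almost no force, so it is loose that way. Continuing.

Call:
{"op": "apply_moves", "data": {"plan": [{"dx": -0.0035,"dy": -0.013,"dz": 0.004,"wx": 0.0014,"wy": -0.001,"wz": -0.037,"fingers": 0.31},{"dx": -0.001,"dy": -0.013,"dz": 0,"wx": 0,"wy": 0,"wz": -0.043,"fingers": 0.31}]}}

```text
t: 12.25
tcp_pos: [0.6308, -0.1664, 0.1405]
eef_rot: [2.684, -0.551, 0.785]
ft_force: [-0.4, 0.3, 0.5]
grip_width: 0.0266
```

Run:
```python
from geo import *
stat(FR,AR)
for _ in range(2): arm.grab_frame('wrist'); stat(FR,AR)
swing(FR,AR,.77,fg=.31,step=.07,show=3)
```

```text
t 12.25 face [62.4 42.6 47. ] rad 75.6 ang 0.599 toolang 0.621 F tan 0.30 rad 0.20 n 0.61 Mz -0.003 w 26.6
t 12.3 face [61.9 43.1 47. ] rad 75.4 ang 0.608 toolang 0.623 F tan -0.84 rad 0.12 n -0.46 Mz -0.064 w 26.3
t 12.35 face [62.  43.  46.9] rad 75.5 ang 0.606 toolang 0.62 F tan 0.53 rad -0.30 n 0.93 Mz -0.056 w 26.7
N 3
{"dx": -0.0013, "dy": -0.0104, "dz": 0.0023, "wx": 0.0014, "wy": -0.0007, "wz": -0.0263, "fingers": 0.31},
{"dx": -0.0003, "dy": -0.0102, "dz": -0.0, "wx": -0.0, "wy": -0.0, "wz": -0.0347, "fingers": 0.31},
{"dx": -0.0003, "dy": -0.0102, "dz": -0.0, "wx": -0.0, "wy": 0.0, "wz": -0.0347, "fingers": 0.31},
```

Call:
{"op": "apply_moves", "data": {"plan": [{"dx": -0.001,"dy": -0.0105,"dz": 0.002,"wx": 0.001,"wy": -0.001,"wz": -0.027,"fingers": 0.31},{"dx": -0.0005,"dy": -0.0105,"dz": 0,"wx": 0,"wy": 0,"wz": -0.035,"fingers": 0.31},{"dx": -0.0005,"dy": -0.0125,"dz": 0,"wx": 0,"wy": 0,"wz": -0.035,"fingers": 0.31}]}}

```text
t: 12.72
tcp_pos: [0.6244, -0.1568, 0.1349]
eef_rot: [2.608, -0.476, 0.941]
ft_force: [0.3, 0.1, 1.1]
grip_width: 0.0266
```

Run:
```python
from geo import *
stat(FR,AR)
grab('wrist','wrist10'); analyse(['wrist10'],FR,AR,'R');stat(FR,AR)
swing(FR,AR,-.76,fg=.31,step=.09,show=5)
```

```text
t 12.72 face [54.2 52.3 46.7] rad 75.3 ang 0.768 toolang 0.776 F tan -0.55 rad 0.70 n 0.66 Mz -0.020 w 26.6
R wrist10 face h0 mm -0.06 n 8676 v range [-0.0367  0.1277] u [-0.052   0.0922]
  hub n 134 mean [0.0188 0.0362] minEnc [17.9 35.5] 7.1 bbox [[0.0113, 0.0314], [0.0248, 0.0397]]
  peg n 2193 u,v med 0.0595 0.0539 h [0.044 0.081] v rng [0.0437 0.0589] u rng [0.0496 0.0646]
  screw n 874 u,v 0.0499 0.1067 rng [0.0181 0.0591] [0.0365 0.1165] h 0.0148
t 12.78 face [53.4 52.9 46.5] rad 75.2 ang 0.781 toolang 0.777 F tan 1.16 rad 0.34 n 0.18 Mz 0.027 w 26.5
N 18
{"dx": -0.0011, "dy": 0.0161, "dz": 0.0012, "wx": 0.001, "wy": 0.0002, "wz": 0.052, "fingers": 0.31},
{"dx": -0.0007, "dy": 0.016, "dz": 0.0, "wx": 0.0, "wy": 0.0, "wz": 0.0545, "fingers": 0.31},
{"dx": -0.0007, "dy": 0.016, "dz": 0.0, "wx": 0.0, "wy": 0.0, "wz": 0.0545, "fingers": 0.31},
{"dx": -0.0007, "dy": 0.016, "dz": -0.0, "wx": -0.0, "wy": -0.0, "wz": 0.0545, "fingers": 0.31},
{"dx": -0.0007, "dy": 0.016, "dz": -0.0, "wx": 0.0, "wy": 0.0, "wz": 0.0545, "fingers": 0.31},
```

Call:
{"op": "apply_moves", "data": {"plan": [{"dx": 0.001,"dy": 0.016,"dz": 0,"wx": 0,"wy": 0,"wz": 0.052,"fingers": 0.31},{"dx": 0.0015,"dy": 0.016,"dz": 0,"wx": 0,"wy": 0,"wz": 0.052,"fingers": 0.31},{"dx": 0.002,"dy": 0.016,"dz": 0,"wx": 0,"wy": 0,"wz": 0.052,"fingers": 0.31},{"dx": 0.002,"dy": 0.016,"dz": 0,"wx": 0,"wy": 0,"wz": 0.052,"fingers": 0.31},{"dx": 0.002,"dy": 0.016,"dz": 0,"wx": 0,"wy": 0,"wz": 0.052,"fingers": 0.31}]}}

```text
t: 13.4
tcp_pos: [0.6396, -0.1789, 0.1456]
eef_rot: [2.865, -0.645, 0.478]
ft_force: [-0.7, 0.6, -0.1]
grip_width: 0.0265
```

Run:
```python
from geo import *
stat(FR,AR)
swing(FR,AR,-.76,fg=.31,step=.09,show=3)
```

```text
t 13.4 face [72.2 29.7 45.6] rad 78.1 ang 0.39 toolang 0.351 F tan 0.82 rad -0.29 n 0.31 Mz 0.033 w 26.5
N 13
{"dx": -0.0077, "dy": 0.017, "dz": -0.0011, "wx": -0.0024, "wy": 0.0021, "wz": 0.0312, "fingers": 0.31},
{"dx": -0.0007, "dy": 0.0166, "dz": -0.0, "wx": -0.0, "wy": 0.0, "wz": 0.0563, "fingers": 0.31},
{"dx": -0.0007, "dy": 0.0166, "dz": -0.0, "wx": 0.0, "wy": 0.0, "wz": 0.0563, "fingers": 0.31},
```

Call:
{"op": "apply_moves", "data": {"plan": [{"dx": -0.007,"dy": 0.017,"dz": -0.001,"wx": -0.002,"wy": 0.002,"wz": 0.032,"fingers": 0.31},{"dx": 0,"dy": 0.0165,"dz": 0,"wx": 0,"wy": 0,"wz": 0.056,"fingers": 0.31},{"dx": 0,"dy": 0.0165,"dz": 0,"wx": 0,"wy": 0,"wz": 0.056,"fingers": 0.31}]}}

```text
t: 13.78
tcp_pos: [0.6421, -0.1994, 0.1474]
eef_rot: [3.048, -0.692, 0.182]
ft_force: [-0.0, 0.5, 0.5]
grip_width: 0.0266
```

Run:
```python
from geo import *
stat(FR,AR)
for _ in range(2): arm.grab_frame('wrist'); stat(FR,AR)
swing(FR,AR,-.76,fg=.31,step=.09,show=3)
```

```text
t 13.78 face [74.7  9.2 45.8] rad 75.3 ang 0.123 toolang 0.115 F tan 0.44 rad 0.38 n 0.39 Mz -0.043 w 26.6
t 13.82 face [74.9  8.4 45.9] rad 75.4 ang 0.112 toolang 0.113 F tan -0.80 rad -0.39 n 0.34 Mz -0.021 w 26.8
t 13.88 face [74.8  8.7 45.8] rad 75.3 ang 0.116 toolang 0.118 F tan -0.60 rad -0.39 n -0.15 Mz 0.012 w 26.6
N 10
{"dx": -0.0016, "dy": 0.0163, "dz": -0.0004, "wx": -0.0006, "wy": 0.0003, "wz": 0.057, "fingers": 0.31},
{"dx": -0.0007, "dy": 0.0164, "dz": 0.0, "wx": 0.0, "wy": 0.0, "wz": 0.0558, "fingers": 0.31},
{"dx": -0.0007, "dy": 0.0164, "dz": 0.0, "wx": -0.0, "wy": -0.0, "wz": 0.0558, "fingers": 0.31},
```

Call:
{"op": "apply_moves", "data": {"plan": [{"dx": -0.0015,"dy": 0.0165,"dz": 0,"wx": 0,"wy": 0,"wz": 0.056,"fingers": 0.31},{"dx": 0,"dy": 0.0165,"dz": 0,"wx": 0,"wy": 0,"wz": 0.056,"fingers": 0.31},{"dx": 0,"dy": 0.0165,"dz": 0,"wx": 0,"wy": 0,"wz": 0.056,"fingers": 0.31},{"dx": 0,"dy": 0.0165,"dz": 0,"wx": 0,"wy": 0,"wz": 0.056,"fingers": 0.31}]}}

```text
t: 14.38
tcp_pos: [0.6416, -0.2258, 0.1461]
eef_rot: [-2.943, -0.672, -0.275]
ft_force: [-0.1, 0.0, -0.4]
grip_width: 0.0264
```

Run:
```python
from geo import *
stat(FR,AR)
for _ in range(2): arm.grab_frame('wrist'); stat(FR,AR)
swing(FR,AR,-.77,fg=.31,step=.09,show=5)
```

```text
t 14.38 face [ 72.8 -17.2  45.6] rad 74.8 ang -0.232 toolang -0.24 F tan -0.04 rad -0.37 n -0.27 Mz 0.011 w 26.4
t 14.43 face [ 72.7 -17.9  45.6] rad 74.9 ang -0.241 toolang -0.242 F tan -1.22 rad 0.15 n -0.35 Mz -0.028 w 26.5
t 14.47 face [ 72.7 -17.6  45.6] rad 74.8 ang -0.238 toolang -0.238 F tan -0.26 rad -0.23 n 0.29 Mz -0.000 w 26.6
N 6
{"dx": -0.0002, "dy": 0.0166, "dz": -0.001, "wx": -0.0009, "wy": 0.0013, "wz": 0.0564, "fingers": 0.31},
{"dx": -0.0007, "dy": 0.0166, "dz": -0.0, "wx": 0.0, "wy": -0.0, "wz": 0.0565, "fingers": 0.31},
{"dx": -0.0007, "dy": 0.0166, "dz": -0.0, "wx": 0.0, "wy": 0.0, "wz": 0.0565, "fingers": 0.31},
{"dx": -0.0007, "dy": 0.0166, "dz": 0.0, "wx": -0.0, "wy": -0.0, "wz": 0.0565, "fingers": 0.31},
{"dx": -0.0007, "dy": 0.0166, "dz": 0.0, "wx": -0.0, "wy": 0.0, "wz": 0.0565, "fingers": 0.31},
```

Right hub: no grip well past the 0.35 rad of play. Finishing the swing.

Call:
{"op": "apply_moves", "data": {"plan": [{"dx": 0,"dy": 0.0165,"dz": 0,"wx": 0,"wy": 0.001,"wz": 0.056,"fingers": 0.31},{"dx": 0,"dy": 0.0165,"dz": 0,"wx": 0,"wy": 0,"wz": 0.056,"fingers": 0.31},{"dx": 0,"dy": 0.0165,"dz": 0,"wx": 0,"wy": 0,"wz": 0.056,"fingers": 0.31}]}}

```text
t: 14.85
tcp_pos: [0.6371, -0.2441, 0.1415]
eef_rot: [-2.756, -0.597, -0.587]
ft_force: [-0.8, 0.7, -0.2]
grip_width: 0.0267
```

Run:
```python
from geo import *
stat(FR,AR)
swing(FR,AR,-.77,fg=.31,step=.09,show=5)
```

```text
t 14.85 face [ 65.9 -35.3  45.5] rad 74.8 ang -0.492 toolang -0.501 F tan 0.31 rad -1.00 n 0.29 Mz -0.017 w 26.7
N 4
{"dx": 0.0002, "dy": 0.013, "dz": -0.0013, "wx": -0.0016, "wy": 0.0012, "wz": 0.0382, "fingers": 0.31},
{"dx": -0.0005, "dy": 0.013, "dz": 0.0, "wx": 0.0, "wy": -0.0, "wz": 0.0443, "fingers": 0.31},
{"dx": -0.0005, "dy": 0.013, "dz": 0.0, "wx": 0.0, "wy": 0.0, "wz": 0.0443, "fingers": 0.31},
{"dx": -0.0005, "dy": 0.013, "dz": -0.0, "wx": -0.0, "wy": -0.0, "wz": 0.0443, "fingers": 0.31},
```

Call:
{"op": "apply_moves", "data": {"plan": [{"dx": 0,"dy": 0.013,"dz": 0,"wx": -0.001,"wy": 0.001,"wz": 0.039,"fingers": 0.31},{"dx": 0,"dy": 0.013,"dz": 0,"wx": 0,"wy": 0,"wz": 0.044,"fingers": 0.31},{"dx": 0,"dy": 0.013,"dz": 0,"wx": 0,"wy": 0,"wz": 0.044,"fingers": 0.31},{"dx": 0,"dy": 0.013,"dz": 0,"wx": 0,"wy": 0,"wz": 0.044,"fingers": 0.31}]}}

```text
t: 15.35
tcp_pos: [0.6284, -0.2607, 0.1337]
eef_rot: [-2.612, -0.48, -0.867]
ft_force: [0.3, 0.9, 0.7]
grip_width: 0.026
```

Run:
```python
from geo import *
stat(FR,AR)
grab('wrist','wrist11'); analyse(['wrist11'],FR,AR,'R');stat(FR,AR)
```

```text
t 15.35 face [ 53.8 -51.6  45.4] rad 74.5 ang -0.765 toolang -0.768 F tan 1.13 rad -0.13 n 0.32 Mz -0.032 w 26.0
R wrist11 face h0 mm -0.32 n 11146 v range [-0.055   0.1257] u [-0.0245  0.0949]
  hub n 118 mean [ 0.0192 -0.0369] minEnc [ 18.6 -35.7] 6.7 bbox [[0.0121, -0.0402], [0.0247, -0.0328]]
  peg n 2263 u,v med 0.0596 -0.0543 h [0.044 0.081] v rng [-0.0593 -0.0441] u rng [0.0496 0.0648]
t 15.4 face [ 53.3 -52.   45.3] rad 74.5 ang -0.773 toolang -0.77 F tan 0.06 rad -0.32 n 0.03 Mz -0.013 w 26.6
```

View pics/wrist11.png

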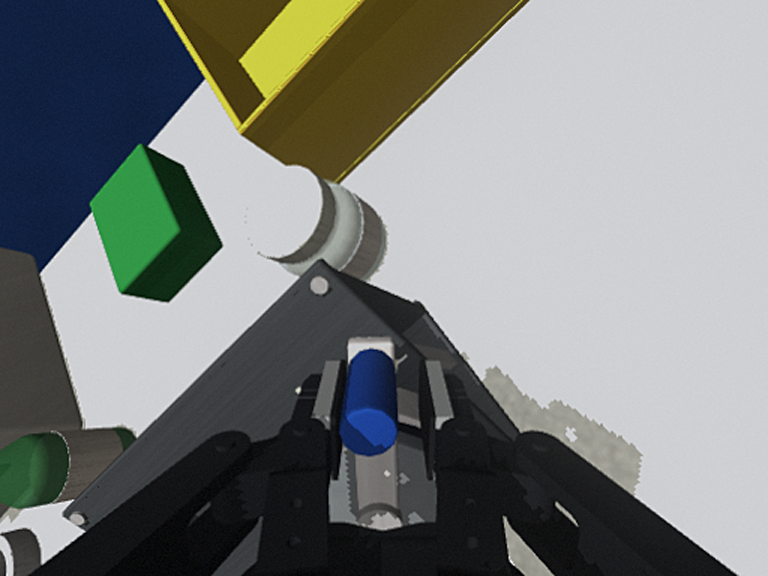

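Right hub measured about 1 N or less both ways, also held still, over the full ±0.7 rad, so it is the worn one. Its handle now rests near -0.73. Retracting to fetch the tag.

Call:
{"op": "apply_moves", "data": {"plan": [{"dx": 0,"dy": -0.006,"dz": -0.03,"wx": 0,"wy": 0,"wz": 0,"fingers": 0.36},{"dx": 0,"dy": 0,"dz": -0.15,"wx": 0,"wy": 0,"wz": 0,"fingers": 0.5},{"dx": 0,"dy": 0,"dz": -0.1,"wx": 0,"wy": 0,"wz": -0.1,"fingers": 0.6}]}}

```text
t: 15.78
tcp_pos: [0.5549, -0.2597, 0.219]
eef_rot: [-2.698, -0.55, -0.695]
ft_force: [-0.8, -0.3, 0.0]
grip_width: 0.0516
```

```bash
cat >> geo.py <<'E'
def down(heading): # tool z down, tool x at heading
    h=np.radians(heading); x=np.array([np.cos(h),np.sin(h),0]); z=np.array([0,0,-1.]); return np.stack([x,np.cross(z,x),z],1)
E
python3 - <<'E'
from geo import *
p,Rm,s=cur(); print(p,s['joints'].round(2))
m=np.array([0.50,-0.10,0.26]); mR=down(50)
p,Rk=rows(m,mR,fg=.6); p,Rk=rows(m,mR,p,Rk,fg=.6); rows(m,mR,p,Rk,fg=.6)
E
```

```text
[ 0.55491761 -0.25967976  0.21898425] [-0.78 -0.29  2.06  0.61  0.96  1.11]
N 9 dist mm 173.8 ang 90.0
{"dx": -0.0283, "dy": -0.0351, "dz": -0.0173, "wx": 0.0058, "wy": -0.053, "wz": -0.0975, "fingers": 0.6},
{"dx": -0.0239, "dy": -0.0393, "dz": -0.0148, "wx": 0.0058, "wy": -0.053, "wz": -0.0975, "fingers": 0.6},
{"dx": -0.0187, "dy": -0.0427, "dz": -0.0126, "wx": 0.0058, "wy": -0.053, "wz": -0.0975, "fingers": 0.6},
{"dx": -0.013, "dy": -0.0452, "dz": -0.0109, "wx": 0.0058, "wy": -0.053, "wz": -0.0975, "fingers": 0.6},
{"dx": -0.0068, "dy": -0.0468, "dz": -0.0096, "wx": 0.0058, "wy": -0.053, "wz": -0.0975, "fingers": 0.6},
N 4 dist mm 77.2 ang 40.0
{"dx": -0.0003, "dy": -0.0474, "dz": -0.0089, "wx": 0.0058, "wy": -0.053, "wz": -0.0975, "fingers": 0.6},
{"dx": 0.0062, "dy": -0.0471, "dz": -0.0087, "wx": 0.0058, "wy": -0.053, "wz": -0.0975, "fingers": 0.6},
{"dx": 0.0126, "dy": -0.0457, "dz": -0.0091, "wx": 0.0058, "wy": -0.053, "wz": -0.0975, "fingers": 0.6},
{"dx": 0.0186, "dy": -0.0434, "dz": -0.01, "wx": 0.0058, "wy": -0.053, "wz": -0.0975, "fingers": 0.6},
N 1 dist mm 0.0 ang 0.0
{"fingers": 0.6},
```

Call:
{"op": "apply_moves", "data": {"plan": [{"dx": -0.028,"dy": -0.035,"dz": -0.017,"wx": 0.006,"wy": -0.053,"wz": -0.098,"fingers": 0.6},{"dx": -0.024,"dy": -0.039,"dz": -0.015,"wx": 0.006,"wy": -0.053,"wz": -0.098,"fingers": 0.6},{"dx": -0.019,"dy": -0.043,"dz": -0.0126,"wx": 0.006,"wy": -0.053,"wz": -0.098,"fingers": 0.6},{"dx": -0.013,"dy": -0.045,"dz": -0.011,"wx": 0.006,"wy": -0.053,"wz": -0.098,"fingers": 0.6},{"dx": -0.007,"dy": -0.047,"dz": -0.01,"wx": 0.006,"wy": -0.053,"wz": -0.098,"fingers": 0.6}]}}

```text
t: 16.4
tcp_pos: [0.5191, -0.1706, 0.2499]
eef_rot: [-3.098, -0.317, 0.284]
ft_force: [0.3, -0.1, -0.3]
grip_width: 0.0515
```

Run:
```python
from geo import *
p,Rm,s=cur(); print(p,s['joints'].round(2))
m=np.array([0.455,0.00,0.2]); mR=down(100)
p,Rk=rows(m,mR,fg=.6); p,Rk=rows(m,mR,p,Rk,fg=.6);
```

```text
[ 0.51913279 -0.17060661  0.24989264] [-0.59 -0.29  1.92  0.28  1.35  0.65]
N 9 dist mm 189.0 ang 85.0
{"dx": -0.008, "dy": -0.0499, "dz": 0.0142, "wx": 0.0139, "wy": -0.0205, "wz": -0.1019, "fingers": 0.6},
{"dx": 0.0006, "dy": -0.0502, "dz": 0.0154, "wx": 0.0139, "wy": -0.0205, "wz": -0.1019, "fingers": 0.6},
{"dx": 0.009, "dy": -0.0491, "dz": 0.0163, "wx": 0.0139, "wy": -0.0205, "wz": -0.1019, "fingers": 0.6},
{"dx": 0.0172, "dy": -0.0466, "dz": 0.0169, "wx": 0.0139, "wy": -0.0205, "wz": -0.1019, "fingers": 0.6},
{"dx": 0.025, "dy": -0.0428, "dz": 0.0172, "wx": 0.0139, "wy": -0.0205, "wz": -0.1019, "fingers": 0.6},
N 4 dist mm 84.0 ang 37.8
{"dx": 0.032, "dy": -0.0379, "dz": 0.0172, "wx": 0.0139, "wy": -0.0205, "wz": -0.1019, "fingers": 0.6},
{"dx": 0.0382, "dy": -0.0319, "dz": 0.0168, "wx": 0.0139, "wy": -0.0205, "wz": -0.1019, "fingers": 0.6},
{"dx": 0.0432, "dy": -0.025, "dz": 0.0161, "wx": 0.0139, "wy": -0.0205, "wz": -0.1019, "fingers": 0.6},
{"dx": 0.0472, "dy": -0.0174, "dz": 0.0151, "wx": 0.0139, "wy": -0.0205, "wz": -0.1019, "fingers": 0.6},
```

Call:
{"op": "apply_moves", "data": {"plan": [{"dx": -0.008,"dy": -0.05,"dz": 0.014,"wx": 0.014,"wy": -0.02,"wz": -0.102,"fingers": 0.6},{"dx": 0,"dy": -0.05,"dz": 0.015,"wx": 0.014,"wy": -0.02,"wz": -0.102,"fingers": 0.6},{"dx": 0.009,"dy": -0.049,"dz": 0.016,"wx": 0.014,"wy": -0.02,"wz": -0.102,"fingers": 0.6},{"dx": 0.017,"dy": -0.047,"dz": 0.017,"wx": 0.014,"wy": -0.02,"wz": -0.102,"fingers": 0.6},{"dx": 0.025,"dy": -0.043,"dz": 0.017,"wx": 0.014,"wy": -0.02,"wz": -0.102,"fingers": 0.6}]}}

```text
t: 17.02
tcp_pos: [0.4806, -0.0737, 0.2279]
eef_rot: [3.087, -0.141, 1.146]
ft_force: [0.6, -0.0, -0.6]
grip_width: 0.0513
```

Call:
{"op": "apply_moves", "data": {"plan": [{"dx": 0.032,"dy": -0.038,"dz": 0.017,"wx": 0.014,"wy": -0.02,"wz": -0.102,"fingers": 0.6},{"dx": 0.038,"dy": -0.032,"dz": 0.017,"wx": 0.014,"wy": -0.02,"wz": -0.102,"fingers": 0.6},{"dx": 0.043,"dy": -0.025,"dz": 0.016,"wx": 0.014,"wy": -0.02,"wz": -0.102,"fingers": 0.6},{"dx": 0.047,"dy": -0.017,"dz": 0.015,"wx": 0.014,"wy": -0.02,"wz": -0.102,"fingers": 0.6}]}}

```text
t: 17.52
tcp_pos: [0.4472, 0.0024, 0.2074]
eef_rot: [3.132, 0.019, 1.811]
ft_force: [-0.0, -0.2, 0.1]
grip_width: 0.0512
```

```bash
cat > tag.py <<'E'
from geo import *
def tag(nm,lo=.002,hi=.009):
    f=load(nm);P=cloud(f);hsv=cv2.cvtColor(f['color'],cv2.COLOR_RGB2HSV)
    m=((hsv[...,0]<6)|(hsv[...,0]>174))&(hsv[...,1]>150)&(hsv[...,2]>60)&(abs(P[...,0]-.428)<.09)&(abs(P[...,1]-.037)<.08)&(P[...,2]>-.002)&(P[...,2]<.012)
    q=P[m]; r=cv2.minAreaRect(np.float32(q[:,:2]*1000)); b=cv2.boxPoints(r)
    e=[b[1]-b[0],b[2]-b[1]]; L=max(e,key=np.linalg.norm); L=L if L[0]<0 else -L
    print(nm,'n',m.sum(),'centre',np.round(r[0],1),'size',np.round(r[1],1),'heading',np.degrees(np.arctan2(L[1],L[0])).round(2),'z med',np.median(q[:,2]).round(4))
    g=(P[...,2]>.025)&(P[...,2]<.048)&(abs(P[...,0]-.45)<.045)&(abs(P[...,1]-.03)<.04)&(hsv[...,1]<60)&(hsv[...,2]>100)
    q=P[g]; 
    if len(q)>30:
        z=np.percentile(q[:,2],90); t=q[q[:,2]>z-.003]; r=cv2.minAreaRect(np.float32(t[:,:2]*1000)); b=cv2.boxPoints(r)
        e=[b[1]-b[0],b[2]-b[1]]; L=max(e,key=np.linalg.norm); L=L if L[0]<0 else -L
        print('  grip top n',len(t),'centre',np.round(r[0],1),'size',np.round(r[1],1),'heading',np.degrees(np.arctan2(L[1],L[0])).round(2),'ztop',z.round(4))
E
python3 - <<'E'
from tag import *
p,Rm,s=cur(); print(p,s['joints'].round(2),s['eef_rot'])
f=grab('wrist','wrist12'); tag('wrist12'); tag('wrist1'); tag('scene1'); tag('side1')
for n in ['tag_grip','tag_hole','tag_slot']:
    for r in arm.spot_point('wrist',n): print(n,round(r['confidence'],2),np.round(w(f['extrinsics'],r['point']),4))
E
```

```text
[0.44717699 0.00244404 0.20742346] [-0.15 -0.39  2.04 -0.01  1.47 -0.39] [3.13228095 0.01866758 1.81114789]
wrist12 n 3331 centre [428.1  37.1] size [ 63. 114.] heading 154.87 z med 0.0051
  grip top n 673 centre [451.8  26.2] size [18.3 42.7] heading 154.99 ztop 0.04
wrist1 n 2832 centre [428.4  37.1] size [ 63.8 115. ] heading 154.94 z med 0.005
  grip top n 601 centre [452.2  25.8] size [19.4 41.8] heading 154.05 ztop 0.0399
scene1 n 213 centre [431.   39.3] size [ 60.  119.1] heading 154.62 z med 0.0061
  grip top n 26 centre [455.2  30.2] size [14.4 36.4] heading 158.06 ztop 0.0424
side1 n 318 centre [429.4  37.2] size [ 69.2 114. ] heading 153.91 z med 0.008
  grip top n 33 centre [452.2  25.7] size [18.1 37.4] heading 162.38 ztop 0.0444
tag_grip 0.74 [ 0.2994 -0.0928  0.0364]
tag_grip 0.61 [0.5811 0.0673 0.1496]
tag_hole 0.77 [ 4.124e-01  4.820e-02 -3.000e-04]
tag_hole 0.73 [ 0.3555 -0.1037  0.0006]
tag_slot 0.78 [ 0.3897  0.0527 -0.0017]
tag_slot 0.48 [0.41   0.0456 0.002 ]
```

View pics/wrist12.png

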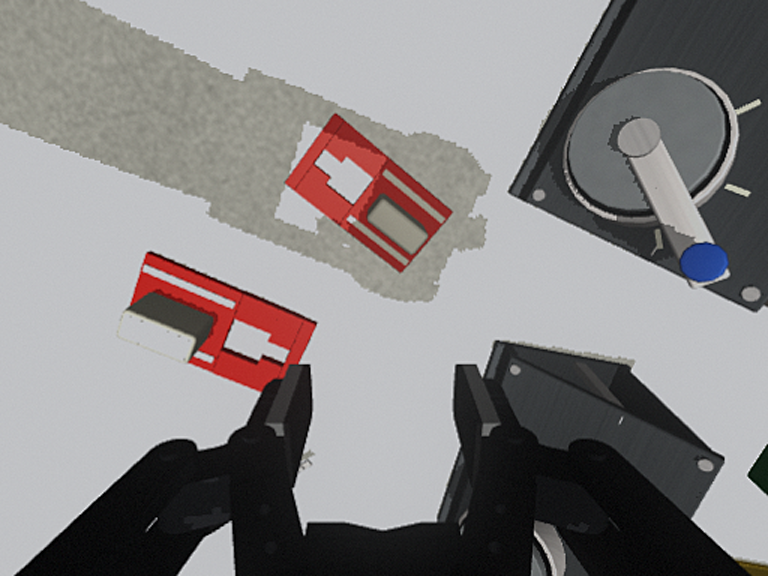

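Tag A is at wrist px (370,190), with its grip at (398,225). Grip centre is (0.452, 0.026), top z is 0.040, heading 154.9°. Two views agree, and so do the plate centre and stated sizes.

Run:
```python
from geo import *
m=np.array([0.4518,0.0261,0.09]); mR=down(154.9)
p,Rk=rows(m,mR,fg=.6)
```

```text
N 5 dist mm 119.8 ang 51.5
{"dx": 0.0122, "dy": 0.0042, "dz": 0.0585, "wx": 0.0002, "wy": 0.0026, "wz": -0.1145, "fingers": 0.6},
{"dx": 0.011, "dy": 0.0064, "dz": 0.0585, "wx": 0.0002, "wy": 0.0026, "wz": -0.1145, "fingers": 0.6},
{"dx": 0.0095, "dy": 0.0082, "dz": 0.0586, "wx": 0.0002, "wy": 0.0026, "wz": -0.1145, "fingers": 0.6},
{"dx": 0.0076, "dy": 0.0098, "dz": 0.0586, "wx": 0.0002, "wy": 0.0026, "wz": -0.1145, "fingers": 0.6},
{"dx": 0.0055, "dy": 0.011, "dz": 0.0586, "wx": 0.0002, "wy": 0.0026, "wz": -0.1145, "fingers": 0.6},
```

Call:
{"op": "apply_moves", "data": {"plan": [{"dx": 0.012,"dy": 0.004,"dz": 0.058,"wx": 0,"wy": 0.003,"wz": -0.1145,"fingers": 0.6},{"dx": 0.011,"dy": 0.0064,"dz": 0.058,"wx": 0,"wy": 0.003,"wz": -0.1145,"fingers": 0.6},{"dx": 0.0095,"dy": 0.008,"dz": 0.058,"wx": 0,"wy": 0.003,"wz": -0.1145,"fingers": 0.6},{"dx": 0.0076,"dy": 0.01,"dz": 0.058,"wx": 0,"wy": 0.003,"wz": -0.1145,"fingers": 0.6},{"dx": 0.0055,"dy": 0.011,"dz": 0.058,"wx": 0,"wy": 0.003,"wz": -0.1145,"fingers": 0.6}]}}

```text
t: 18.35
tcp_pos: [0.4569, 0.0214, 0.0946]
eef_rot: [3.135, 0.011, 2.72]
ft_force: [0.3, -0.4, -0.4]
grip_width: 0.0511
```

Run:
```python
from geo import *
from tag import tag
p,Rm,s=cur(); print(p,s['eef_rot'],s['joints'].round(2))
grab('wrist','wrist13'); tag('wrist13')
m=np.array([0.4518,0.0261,0.06]); mR=down(154.9)
p,Rk=rows(m,mR,fg=.6)
```

```text
[0.45694623 0.02135706 0.09461974] [3.13527073 0.01115893 2.71963454] [-0.12 -0.25  2.13  0.    1.25 -1.27]
wrist13 n 7037 centre [427.9  37.2] size [ 63.6 113.8] heading 154.96 z med 0.0051
  grip top n 1375 centre [451.9  26.2] size [18.7 43.1] heading 154.21 ztop 0.0398
N 1 dist mm 31.6 ang 1.2
{"dx": 0.0113, "dy": 0.0063, "dz": 0.0778, "wx": 0.0031, "wy": 0.0034, "wz": 0.0127, "fingers": 0.6},
```

View pics/wrist13.png

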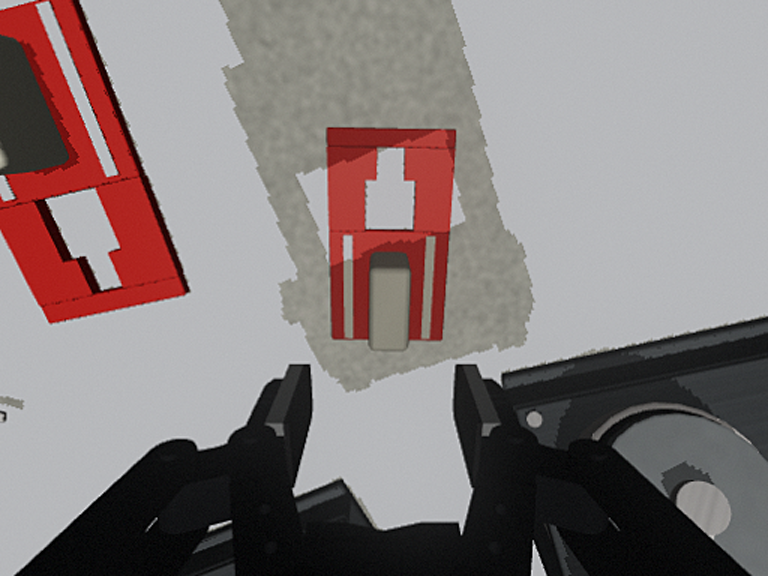

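The small tag is centred in view, with its keyhole at px (390,195) and grip at (390,300). Descending.

Call:
{"op": "apply_moves", "data": {"plan": [{"dx": 0.011,"dy": 0.0065,"dz": 0.078,"wx": 0.003,"wy": 0.003,"wz": 0.0127,"fingers": 0.6},{"dx": 0,"dy": 0,"dz": 0.04,"wx": 0,"wy": 0,"wz": 0,"fingers": 0.6},{"dx": 0,"dy": 0,"dz": 0,"wx": 0,"wy": 0,"wz": 0,"fingers": 0.6}]}}

```text
t: 18.77
tcp_pos: [0.4538, 0.0238, 0.0449]
eef_rot: [3.141, 0.004, 2.693]
ft_force: [-0.4, -0.2, 0.4]
grip_width: 0.0508
```

Run:
```python
from geo import *
p,Rm,s=cur(); print(p,s['eef_rot'],s['ft_force'])
m=np.array([0.4518,0.0261,0.0115]); mR=down(154.9)
p,Rk=rows(m,mR,fg=.6)
```

```text
[0.45383216 0.02378727 0.04485627] [3.14072209 0.0036712  2.6927941 ] [-0.38815623 -0.17987772  0.35518881]
N 1 dist mm 33.5 ang 0.7
{"dx": 0.0074, "dy": 0.0029, "dz": 0.0834, "wx": 0.0005, "wy": 0.0023, "wz": -0.0068, "fingers": 0.6},
```

Call:
{"op": "apply_moves", "data": {"plan": [{"dx": 0.008,"dy": 0.003,"dz": 0.065,"wx": 0,"wy": 0.002,"wz": 0.007,"fingers": 0.6},{"dx": 0.002,"dy": 0.001,"dz": 0.02,"wx": 0,"wy": 0,"wz": 0,"fingers": 0.5},{"dx": 0,"dy": 0,"dz": 0,"wx": 0,"wy": 0,"wz": 0,"fingers": 0.4}]}}

```text
t: 19.15
tcp_pos: [0.4554, 0.0256, 0.0149]
eef_rot: [3.138, 0.008, 2.678]
ft_force: [0.3, 0.1, 0.1]
grip_width: 0.0342
```

Run:
```python
from geo import *
p,Rm,s=cur(); print(p,s['eef_rot'],s['ft_force'])
m=np.array([0.4518,0.0261,0.0110]); mR=down(154.9)
p,Rk=rows(m,mR,fg=.4)
```

```text
[0.45535661 0.02561596 0.01490183] [3.13793838 0.00837789 2.67832379] [0.25209714 0.06530731 0.111614  ]
N 1 dist mm 5.3 ang 1.5
{"dx": 0.0086, "dy": -0.0029, "dz": 0.0097, "wx": 0.0023, "wy": 0.0054, "wz": -0.016, "fingers": 0.4},
```

Call:
{"op": "apply_moves", "data": {"plan": [{"dx": 0.0086,"dy": -0.003,"dz": 0.0097,"wx": 0.002,"wy": 0.005,"wz": -0.016,"fingers": 0.4},{"dx": 0.001,"dy": 0,"dz": 0.001,"wx": 0,"wy": 0,"wz": -0.003,"fingers": 0.4}]}}

```text
t: 19.4
tcp_pos: [0.453, 0.026, 0.0126]
eef_rot: [3.14, 0.004, 2.71]
ft_force: [-0.8, -0.1, 0.9]
grip_width: 0.0341
```

Call:
{"op": "apply_moves", "data": {"plan": [{"dx": 0,"dy": 0,"dz": 0,"wx": 0,"wy": 0,"wz": 0,"fingers": 0.0},{"dx": 0,"dy": 0,"dz": 0,"wx": 0,"wy": 0,"wz": 0,"fingers": 0.0},{"dx": 0,"dy": 0,"dz": 0,"wx": 0,"wy": 0,"wz": 0,"fingers": 0.0}], "newtons": 40}}

```text
t: 19.77
tcp_pos: [0.4536, 0.026, 0.0135]
eef_rot: [3.14, 0.005, 2.71]
ft_force: [-0.3, -1.4, -0.8]
grip_width: 0.0194
```

Run:
```python
from geo import *
from tag import tag
p,Rm,s=cur(); print(p,s['eef_rot'],s['ft_force'],s['grip_width'])
grab('wrist','wrist14'); tag('wrist14')
```

```text
[0.45363763 0.02598651 0.01345237] [3.1396452  0.00513951 2.71009739] [-0.27855295 -1.37576362 -0.76682832] 0.01936445433678685
wrist14 n 13114 centre [423.   39.3] size [ 65.2 102.8] heading 155.3 z med 0.0053
  grip top n 2984 centre [451.3  25.9] size [19.2 43. ] heading 153.93 ztop 0.04
```

View pics/wrist14.png

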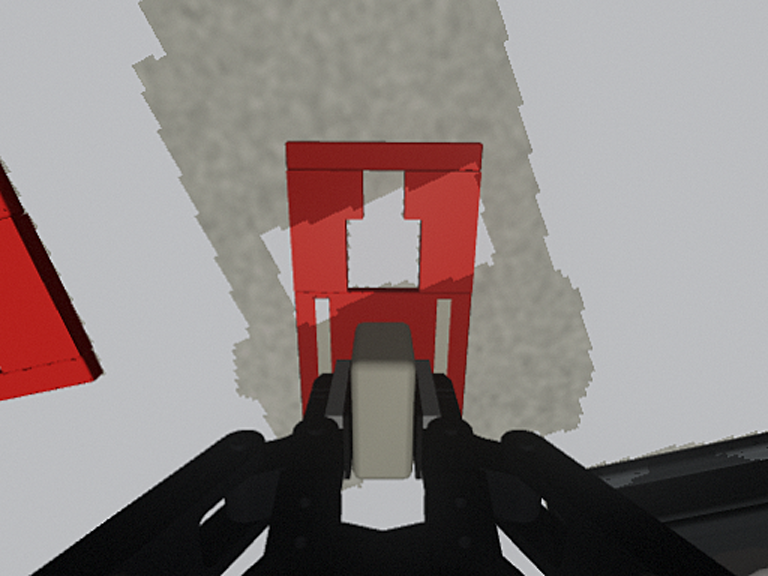

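The tag is gripped at 19.4 mm width, with the keyhole clear at px (385,240). Lifting.

Call:
{"op": "apply_moves", "data": {"plan": [{"dx": 0,"dy": 0,"dz": -0.06,"wx": 0,"wy": 0,"wz": 0,"fingers": 0.0},{"dx": 0,"dy": 0,"dz": -0.15,"wx": 0,"wy": 0,"wz": 0,"fingers": 0.0},{"dx": 0.02,"dy": 0.02,"dz": -0.15,"wx": 0,"wy": 0,"wz": 0.1,"fingers": 0.0}]}}

```text
t: 20.2
tcp_pos: [0.444, 0.0369, 0.1539]
eef_rot: [-3.137, -0.009, 2.548]
ft_force: [0.8, 0.4, -0.9]
grip_width: 0.0193
```

Run:
```python
from geo import *
p,Rm,s=cur(); print(p,s['eef_rot'],s['ft_force'],s['grip_width'],s['joints'].round(2))
T=AR+FR@[.0025,.1065,.13]; print(T)
m=np.array([.44,-.05,.22]); mR=down(75)
p,Rk=rows(m,mR,fg=0.0);p,Rk=rows(m,mR,p,Rk,fg=0.0)
```

```text
[0.44397497 0.03687003 0.15391764] [-3.13684825 -0.00893916  2.54754548] [ 0.80693817  0.43718912 -0.88331688] 0.019296227528745852 [-0.08 -0.33  2.09  0.    1.39 -1.06]
[ 0.52949712 -0.10577921  0.16551   ]
N 7 dist mm 109.2 ang 71.0
{"dx": -0.016, "dy": -0.0266, "dz": -0.0236, "wx": -0.0009, "wy": -0.0004, "wz": 0.1126},
{"dx": -0.0204, "dy": -0.0234, "dz": -0.0236, "wx": -0.0009, "wy": -0.0004, "wz": 0.1126},
{"dx": -0.0242, "dy": -0.0194, "dz": -0.0237, "wx": -0.0009, "wy": -0.0004, "wz": 0.1126},
{"dx": -0.0273, "dy": -0.0148, "dz": -0.0237, "wx": -0.0009, "wy": -0.0004, "wz": 0.1126},
{"dx": -0.0295, "dy": -0.0097, "dz": -0.0237, "wx": -0.0009, "wy": -0.0004, "wz": 0.1126},
N 2 dist mm 31.2 ang 20.3
{"dx": -0.0307, "dy": -0.0043, "dz": -0.0236, "wx": -0.0009, "wy": -0.0004, "wz": 0.1126},
{"dx": -0.031, "dy": 0.0012, "dz": -0.0236, "wx": -0.0009, "wy": -0.0004, "wz": 0.1126},
```

Call:
{"op": "apply_moves", "data": {"plan": [{"dx": -0.016,"dy": -0.027,"dz": -0.024,"wx": 0,"wy": 0,"wz": 0.1126,"fingers": 0.0},{"dx": -0.02,"dy": -0.023,"dz": -0.024,"wx": 0,"wy": 0,"wz": 0.1126,"fingers": 0.0},{"dx": -0.024,"dy": -0.019,"dz": -0.024,"wx": 0,"wy": 0,"wz": 0.1126,"fingers": 0.0},{"dx": -0.027,"dy": -0.015,"dz": -0.024,"wx": 0,"wy": 0,"wz": 0.1126,"fingers": 0.0},{"dx": -0.0295,"dy": -0.01,"dz": -0.024,"wx": 0,"wy": 0,"wz": 0.1126,"fingers": 0.0}]}}

```text
t: 20.82
tcp_pos: [0.4419, -0.0255, 0.2087]
eef_rot: [-3.141, -0.0, 1.636]
ft_force: [-0.3, 0.4, -0.1]
grip_width: 0.019
```

Run:
```python
from geo import *
p,Rm,s=cur(); print(p,s['eef_rot'],s['grip_width'])
T=AR+FR@[.0025,.1065,.13]+np.array([-.01,0,.03])
p,Rk=rows(T,toolR(FR),fg=0.0);p,Rk=rows(T,toolR(FR),p,Rk,fg=0.0);p,Rk=rows(T,toolR(FR),p,Rk,fg=0.0)
```

```text
[ 0.44192838 -0.02546764  0.20871035] [-3.14125733e+00 -1.31097326e-04  1.63647809e+00] 0.019010798032387397
N 10 dist mm 112.4 ang 98.4
{"dx": -0.0213, "dy": 0.018, "dz": 0.0033, "wx": -0.0355, "wy": 0.0344, "wz": 0.0975},
{"dx": -0.0185, "dy": 0.0209, "dz": 0.0033, "wx": -0.0355, "wy": 0.0344, "wz": 0.0975},
{"dx": -0.0153, "dy": 0.0233, "dz": 0.0036, "wx": -0.0355, "wy": 0.0344, "wz": 0.0975},
{"dx": -0.0118, "dy": 0.0252, "dz": 0.0042, "wx": -0.0355, "wy": 0.0344, "wz": 0.0975},
{"dx": -0.0081, "dy": 0.0264, "dz": 0.0052, "wx": -0.0355, "wy": 0.0344, "wz": 0.0975},
N 5 dist mm 56.2 ang 49.2
{"dx": -0.0043, "dy": 0.0271, "dz": 0.0063, "wx": -0.0355, "wy": 0.0344, "wz": 0.0975},
{"dx": -0.0005, "dy": 0.027, "dz": 0.0077, "wx": -0.0355, "wy": 0.0344, "wz": 0.0975},
{"dx": 0.0031, "dy": 0.0264, "dz": 0.0093, "wx": -0.0355, "wy": 0.0344, "wz": 0.0975},
{"dx": 0.0065, "dy": 0.025, "dz": 0.011, "wx": -0.0355, "wy": 0.0344, "wz": 0.0975},
{"dx": 0.0096, "dy": 0.0231, "dz": 0.0127, "wx": -0.0355, "wy": 0.0344, "wz": 0.0975},
N 1 dist mm 0.0 ang 0.0
{},
```

Call:
{"op": "apply_moves", "data": {"plan": [{"dx": -0.021,"dy": 0.018,"dz": 0.003,"wx": -0.0355,"wy": 0.0344,"wz": 0.0975,"fingers": 0.0},{"dx": -0.0185,"dy": 0.021,"dz": 0.003,"wx": -0.0355,"wy": 0.0344,"wz": 0.0975,"fingers": 0.0},{"dx": -0.015,"dy": 0.023,"dz": 0.0036,"wx": -0.0355,"wy": 0.0344,"wz": 0.0975,"fingers": 0.0},{"dx": -0.012,"dy": 0.025,"dz": 0.004,"wx": -0.0355,"wy": 0.0344,"wz": 0.0975,"fingers": 0.0},{"dx": -0.008,"dy": 0.0264,"dz": 0.005,"wx": -0.0355,"wy": 0.0344,"wz": 0.0975,"fingers": 0.0}]}}

```text
t: 21.45
tcp_pos: [0.4813, -0.0672, 0.2025]
eef_rot: [2.984, -0.357, 0.863]
ft_force: [-0.9, 0.5, -1.9]
grip_width: 0.0192
```

Call:
{"op": "apply_moves", "data": {"plan": [{"dx": -0.004,"dy": 0.027,"dz": 0.006,"wx": -0.0355,"wy": 0.0344,"wz": 0.0975,"fingers": 0.0},{"dx": 0,"dy": 0.027,"dz": 0.0077,"wx": -0.0355,"wy": 0.0344,"wz": 0.0975,"fingers": 0.0},{"dx": 0.003,"dy": 0.0264,"dz": 0.009,"wx": -0.0355,"wy": 0.0344,"wz": 0.0975,"fingers": 0.0},{"dx": 0.0065,"dy": 0.025,"dz": 0.011,"wx": -0.0355,"wy": 0.0344,"wz": 0.0975,"fingers": 0.0},{"dx": 0.01,"dy": 0.023,"dz": 0.0127,"wx": -0.0355,"wy": 0.0344,"wz": 0.0975,"fingers": 0.0}]}}

```text
t: 22.08
tcp_pos: [0.5179, -0.1106, 0.1933]
eef_rot: [-3.114, -0.709, -0.037]
ft_force: [0.6, 0.6, -1.2]
grip_width: 0.0193
```

Run:
```python
from geo import *
p,Rm,s=cur(); print(p,s['eef_rot'],s['joints'].round(2));stat(FR,AR)
T=AR+FR@[.0025,.1065,.10]
p,Rk=rows(T,toolR(FR),fg=0.0)
```

```text
[ 0.51789964 -0.110618    0.19325217] [-3.11405949 -0.70921145 -0.03724501] [-0.53 -0.61  2.32  0.46  0.85  0.86]
t 22.07 face [ 11.3 102.  158.8] rad 102.6 ang 1.46 toolang -0.053 F tan 0.33 rad 0.59 n -1.30 Mz -0.056 w 19.3
N 1 dist mm 59.6 ang 3.3
{"dx": -0.0244, "dy": -0.0125, "dz": 0.1465, "wx": 0.0115, "wy": -0.0075, "wz": -0.0341},
```

Call:
{"op": "apply_moves", "data": {"plan": [{"dx": -0.02,"dy": -0.0125,"dz": 0.1,"wx": 0.0115,"wy": -0.0075,"wz": -0.034,"fingers": 0.0},{"dx": -0.008,"dy": 0,"dz": 0.06,"wx": 0,"wy": 0,"wz": 0,"fingers": 0.0},{"dx": 0,"dy": 0,"dz": 0,"wx": 0,"wy": 0,"wz": 0,"fingers": 0.0}]}}

```text
t: 22.45
tcp_pos: [0.5506, -0.1042, 0.1356]
eef_rot: [3.14, -0.698, 0.035]
ft_force: [-0.2, 0.4, -0.7]
grip_width: 0.0194
```

Run:
```python
from geo import *
stat(FR,AR); grab('wrist','wrist15'); stat(FR,AR)
```

```text
t 22.45 face [ -0.6 107.3  93.5] rad 107.3 ang 1.576 toolang 0.001 F tan 0.63 rad 0.45 n -0.40 Mz 0.027 w 19.4
t 22.5 face [  0.3 107.1  94.2] rad 107.1 ang 1.568 toolang 0.002 F tan 0.67 rad 0.73 n -0.05 Mz 0.004 w 19.5
```

View pics/wrist15.png

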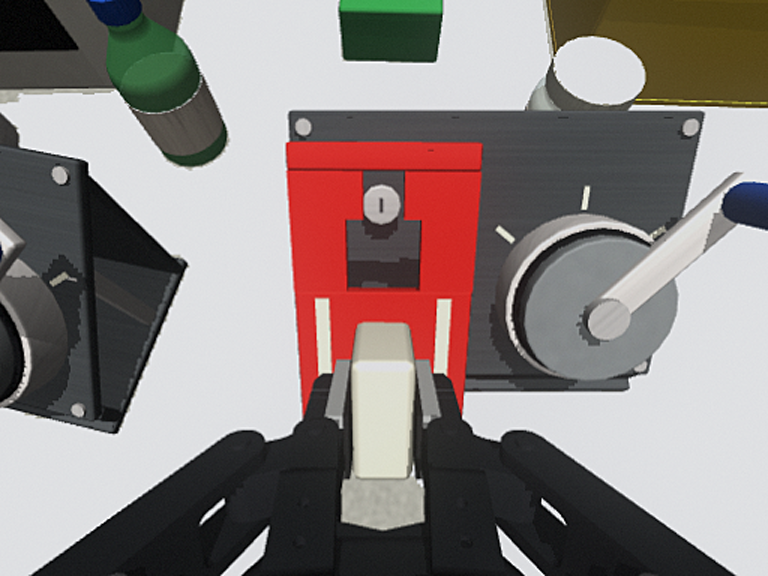

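```bash
cat > hang.py <<'E'
from geo import *
def ray(f,u,v):
    E=np.array(f['extrinsics']); a=deproj(f,u,v,1.0); return E[:3,3],a-E[:3,3]
def hang(nm,F=FR,A=AR):
    f=load(nm);P=cloud(f);hsv=cv2.cvtColor(f['color'],cv2.COLOR_RGB2HSV);L=(P-A)@F
    fc=(abs(L[...,2])<.006)&(hsv[...,2]<90)&(L[...,0]>-.05)&(L[...,0]<.09)&(abs(L[...,1]-.02)<.12); h0=np.median(L[...,2][fc]) if fc.sum()>50 else 0
    red=((hsv[...,0]<6)|(hsv[...,0]>174))&(hsv[...,1]>170)&(hsv[...,2]>80)&(L[...,2]>0)&(L[...,2]<.15)&(abs(L[...,1]-.107)<.06)&(abs(L[...,0])<.12)
    q=L[red]; M=np.c_[q[:,:2],np.ones(len(q))]
    for _ in range(3):
        c=np.linalg.lstsq(M,q[:,2],rcond=None)[0]; k=abs(M@c-q[:,2])<.002; M,q=M[k],q[k]
    print('face h0 %.1f'%(h0*1e3),'plate tilt deg: du %.2f dv %.2f'%tuple(np.degrees(np.arctan(c[:2]))))
    r=cv2.minAreaRect(np.float32(q[:,:2]*1000)); print('plate rect',np.round(r[0],1),np.round(r[1],1),round(r[2],2))
    # screw: bright low-sat h~.015
    s=(abs(L[...,2]-h0-.015)<.002)&(hsv[...,1]<60)&(hsv[...,2]>100)&(abs(L[...,1]-.106)<.02)&(abs(L[...,0]-.049)<.025)
    q2=L[s]; 
    if len(q2)>10:
        rc=cv2.minEnclosingCircle(np.float32(q2[:,:2]*1000)); print('screw n',s.sum(),'mean',(q2.mean(0)*1e3).round(1),'circ',np.round(rc[0],1),round(rc[1],1))
    # hole edges by rays onto the plate front plane: non-red area inside plate
    n,l,st,ce=cv2.connectedComponentsWithStats((~cv2.morphologyEx(red.astype(np.uint8),cv2.MORPH_CLOSE,np.ones((2,2),np.uint8)).astype(bool)).astype(np.uint8),connectivity=4)
    return f,L,hsv,red,c,h0
def onplane(f,u,v,c,F=FR,A=AR):
    o,d=ray(f,u,v); o=(o-A)@F; d=d@F
    t=(c[0]*o[0]+c[1]*o[1]+c[2]-o[2])/(d[2]-c[0]*d[0]-c[1]*d[1]); return (o+t*d)*1e3
E
python3 - <<'E'
from hang import *
f,L,hsv,red,c,h0=hang('wrist15')
# hole edges along scan lines (raw pixels)
row=170; r=np.where(red[row,190:330])[0]+190; print('row170 red gaps',[ (a,b) for a,b in zip(r[:-1],r[1:]) if b-a>3])
row=125; r=np.where(red[row,190:330])[0]+190; print('row125',[ (a,b) for a,b in zip(r[:-1],r[1:]) if b-a>3])
for col in (236,255,275):
    r=np.where(red[80:230,col])[0]+80; print('col',col,[ (a,b) for a,b in zip(r[:-1],r[1:]) if b-a>3])
E
```

```text
face h0 -0.0 plate tilt deg: du 0.21 dv 0.03
plate rect [ 29.1 106.7] [ 63.8 102.2] 89.9
screw n 485 mean [ 50.4 107.6  14.9] circ [ 50.3 107.5] 9.8
row170 red gaps [(np.int64(230), np.int64(280))]
row125 [(np.int64(241), np.int64(270))]
col 236 [(np.int64(145), np.int64(192))]
col 255 [(np.int64(112), np.int64(192))]
col 275 [(np.int64(146), np.int64(192))]
```

Run:
```python
from hang import *
import contextlib,io
with contextlib.redirect_stdout(io.StringIO()): f,L,hsv,red,c,h0=hang('wrist15')
for n,(u,v) in dict(left=(230.5,170),right=(279.5,170),top=(236,145.5),top2=(275,146),bot=(236,191.5),bot2=(275,191.5),slotL=(241.5,125),slotR=(269.5,125),slottop=(255,112.5)).items(): print(n,onplane(f,u,v,c).round(1))
p,Rm,s=cur(); print(face_coords(FR,AR,p)); x=FR.T@Rm; print(x.round(4))
```

```text
left [ 42.9 119.7  87.2]
right [42.9 94.1 87.2]
top [ 55.7 116.6  87.3]
top2 [55.5 96.8 87.2]
bot [ 31.  117.1  87.2]
bot2 [31.1 96.2 87.2]
slotL [ 65.9 113.7  87.3]
slotR [66.  99.8 87.3]
slottop [ 71.9 107.   87.3]
[  0.3 107.1  94.2]
[[ 1.0e+00  1.7e-03  9.0e-04]
 [ 1.7e-03 -1.0e+00 -8.0e-04]
 [ 9.0e-04  8.0e-04 -1.0e+00]]
```

Hole centre is at (42.8, 106.9) and the screw at (50.3, 107.5) in face millimetres. The screw shows at px (381,205) and the hole at (383,255). Moving closer and re-measuring.

Call:
{"op": "apply_moves", "data": {"plan": [{"dx": 0.018,"dy": -0.0015,"dz": 0.06,"wx": 0,"wy": 0,"wz": 0,"fingers": 0.0},{"dx": 0,"dy": 0,"dz": 0.06,"wx": 0,"wy": 0,"wz": 0,"fingers": 0.0},{"dx": 0,"dy": 0,"dz": 0.01,"wx": 0,"wy": 0,"wz": 0,"fingers": 0.0}]}}

```text
t: 22.88
tcp_pos: [0.5918, -0.1039, 0.1059]
eef_rot: [3.135, -0.705, 0.038]
ft_force: [-0.4, 0.6, -1.0]
grip_width: 0.0196
```

```bash
cat >> hang.py <<'E'
def auto(nm):
    f,L,hsv,red,c,h0=hang(nm)
    # centre column of plate: project approx using known tcp
    p,Rm,s=cur(); print('tcp',face_coords(FR,AR,p),'xaxis',(FR.T@Rm)[:,0].round(4),'z',(FR.T@Rm)[:,2].round(4),'F',(FR.T@s['ft_force']).round(1),'w',s['grip_width'].round(4))
    print('plate front h at hole %.1f'%((c[0]*.05+c[1]*.107+c[2])*1e3))
    for row in range(100,200,10):
        r=np.where(red[row,180:340])[0]+180
        g=[(a,b) for a,b in zip(r[:-1],r[1:]) if b-a>15]
        print('row',row,[ (onplane(f,a+.5,row,c)[:2].round(1).tolist(),onplane(f,b-.5,row,c)[:2].round(1).tolist()) for a,b in g])
    for col in (236,240,255,270,275):
        r=np.where(red[60:235,col])[0]+60
        print('col',col,[ (onplane(f,col,a+.5,c)[:2].round(1).tolist(),onplane(f,col,b-.5,c)[:2].round(1).tolist()) for a,b in zip(r[:-1],r[1:]) if b-a>8])
E
python3 - <<'E'
from hang import *
grab('wrist','wrist16'); auto('wrist16')
E
```

```text
face h0 -0.0 plate tilt deg: du 0.62 dv -0.20
plate rect [ 41.5 105.8] [102.5  64.3] 0.22
screw n 741 mean [ 50.6 107.7  14.9] circ [ 50.4 107.8] 9.7Traceback (most recent call last):
  File "<stdin>", line 2, in <module>
  File "hang.py", line 27, in auto
    p,Rm,s=cur(); print('tcp',face_coords(FR,AR,p),'xaxis',(FR.T@Rm)[:,0].round(4),'z',(FR.T@Rm)[:,2].round(4),'F',(FR.T@s['ft_force']).round(1),'w',s['grip_width'].round(4))
                                                                                                                                                     ^^^^^^^^^^^^^^^^^^^^^
AttributeError: 'float' object has no attribute 'round'
```

View pics/wrist16.png

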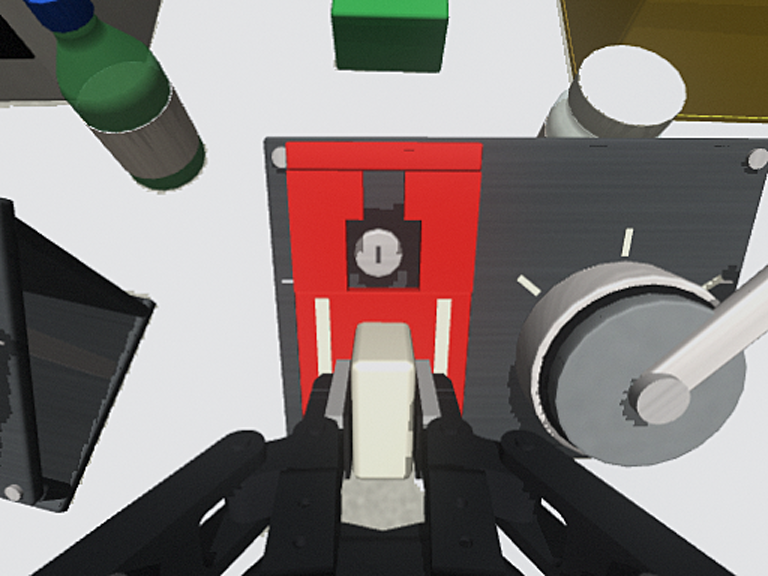

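```bash
sed -i "s/s\['grip_width'\].round(4)/round(s['grip_width'],4)/" hang.py
python3 - <<'E'
from hang import *
auto('wrist16')
E
```

```text
face h0 -0.0 plate tilt deg: du 0.62 dv -0.20
plate rect [ 41.5 105.8] [102.5  64.3] 0.22
screw n 741 mean [ 50.6 107.7  14.9] circ [ 50.4 107.8] 9.7
tcp [ 12.6 106.1  44.6] xaxis [1.     0.0036 0.0082] z [ 0.0082 -0.0041 -1.    ] F [-0.6 -0.5 -0.4] w 0.0195
plate front h at hole 38.3
row 100 []
row 110 []
row 120 [([80.9, 112.8], [81.0, 98.9])]
row 130 [([76.0, 112.8], [76.1, 98.8])]
row 140 [([71.1, 112.9], [71.1, 99.2])]
row 150 [([66.0, 118.6], [66.1, 93.0])]
row 160 [([60.8, 118.7], [60.9, 92.8])]
row 170 [([55.4, 118.8], [55.5, 93.2])]
row 180 [([50.0, 118.4], [50.1, 93.0])]
row 190 [([44.4, 118.5], [44.5, 93.4])]
col 236 [([67.8, 115.7], [43.6, 116.1])]
col 240 [([67.8, 113.7], [43.6, 114.0])]
col 255 [([84.5, 106.1], [43.6, 105.9])]
col 270 [([67.8, 98.4], [43.7, 97.9])]
col 275 [([67.8, 95.9], [43.7, 95.2])]
```

Screw head at px (378,253) shows through the hole. It needs a 4.8 mm correction down-slope and 1.9 mm to the left.

Run:
```python
from hang import *
rows(AR+FR@[.0078,.108,.034],toolR(FR))
```

```text
N 1 dist mm 11.8 ang 0.6
{"dx": -0.0121, "dy": -0.0049, "dz": 0.0263, "wx": 0.0026, "wy": -0.0052, "wz": 0.0023},
```

Call:
{"op": "apply_moves", "data": {"plan": [{"dx": -0.013,"dy": -0.005,"dz": 0.026,"wx": 0.0026,"wy": -0.005,"wz": 0.002,"fingers": 0.0},{"dx": 0,"dy": 0,"dz": 0,"wx": 0,"wy": 0,"wz": 0,"fingers": 0.0}]}}

```text
t: 23.18
tcp_pos: [0.5951, -0.1024, 0.0967]
eef_rot: [3.14, -0.7, 0.034]
ft_force: [0.2, -0.7, -0.6]
grip_width: 0.0194
```

Run:
```python
from hang import *
grab('wrist','wrist17'); auto('wrist17')
```

```text
face h0 -0.1 plate tilt deg: du 0.37 dv -0.02
plate rect [ 38. 107.] [102.6  64.4] 0.06
screw n 831 mean [ 50.6 107.8  14.9] circ [ 50.1 107.9] 9.9
tcp [  9.5 107.4  35.5] xaxis [1.0e+00 9.0e-04 3.7e-03] z [ 0.0037 -0.0016 -1.    ] F [ 0.7  0.3 -0.5] w 0.0194
plate front h at hole 28.9
row 100 []
row 110 []
row 120 [([77.5, 113.9], [77.5, 100.1])]
row 130 [([72.6, 114.0], [72.6, 100.0])]
row 140 [([67.6, 114.1], [67.7, 100.4])]
row 150 [([62.5, 119.7], [62.6, 94.2])]
row 160 [([57.3, 119.9], [57.4, 94.5])]
row 170 [([52.0, 120.0], [52.1, 94.4])]
row 180 [([46.6, 119.6], [46.6, 94.2])]
row 190 [([41.0, 119.8], [41.0, 94.6])]
col 236 [([64.3, 116.9], [40.2, 117.4])]
col 240 [([64.4, 114.9], [40.2, 115.2])]
col 255 [([81.1, 107.3], [40.2, 107.2])]
col 270 [([64.4, 99.6], [40.2, 99.1])]
col 275 [([64.4, 97.0], [40.2, 96.5])]
```

Call:
{"op": "apply_moves", "data": {"plan": [{"dx": -0.008,"dy": -0.002,"dz": 0.016,"wx": 0.001,"wy": -0.003,"wz": 0.0005,"fingers": 0.0},{"dx": 0,"dy": 0,"dz": 0.004,"wx": 0,"wy": 0,"wz": 0,"fingers": 0.0}]}}

```text
t: 23.48
tcp_pos: [0.5985, -0.1021, 0.0898]
eef_rot: [3.141, -0.698, 0.033]
ft_force: [-0.6, -0.0, -0.5]
grip_width: 0.0189
```

Run:
```python
from hang import *
grab('wrist','wrist18'); auto('wrist18')
```

```text
face h0 -0.0 plate tilt deg: du 0.24 dv -0.01
plate rect [ 36.4 107.4] [ 64.2 102.2] 89.87
screw n 940 mean [ 50.6 107.9  14.9] circ [ 50.4 107.7] 9.9
tcp [  7.1 107.8  27.7] xaxis [1.e+00 3.e-04 5.e-04] z [ 5.e-04 -8.e-04 -1.e+00] F [ 0.5  0.1 -0.1] w 0.0189
plate front h at hole 21.4
row 100 []
row 110 []
row 120 [([75.7, 114.2], [75.7, 100.3])]
row 130 [([70.8, 114.2], [70.8, 100.2])]
row 140 [([65.8, 114.3], [65.9, 100.7])]
row 150 [([60.7, 120.0], [60.8, 94.4])]
row 160 [([55.5, 120.1], [55.6, 94.8])]
row 170 [([50.2, 120.3], [50.2, 94.6])]
row 180 [([44.8, 119.9], [44.8, 94.5])]
row 190 [([39.2, 120.0], [39.2, 94.9])]
col 236 [([62.5, 117.2], [38.4, 117.6])]
col 240 [([62.5, 115.1], [38.4, 115.5])]
col 255 [([79.3, 107.5], [38.4, 107.4])]
col 270 [([62.6, 99.8], [38.4, 99.4])]
col 275 [([62.6, 97.3], [38.4, 96.7])]
```

View pics/wrist18.png

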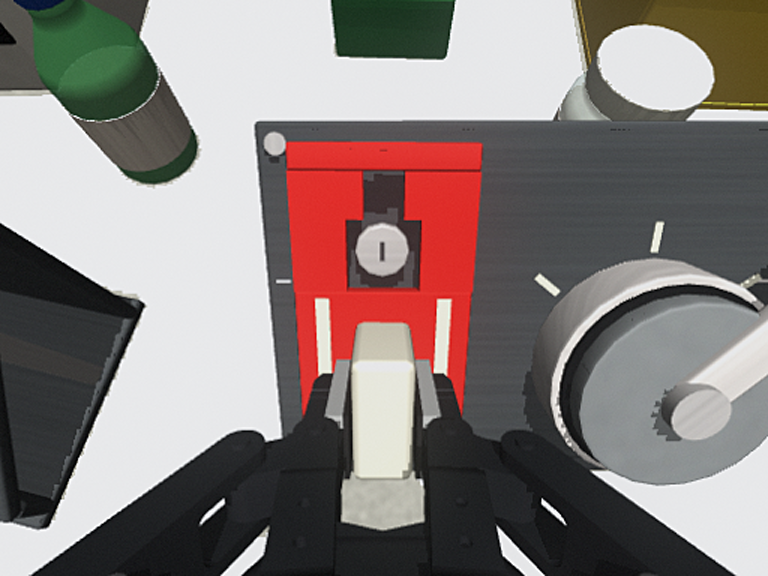

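Hole (50.0, 107.4) is centred over the head (50.4, 107.8). Pressing in.

Call:
{"op": "apply_moves", "data": {"plan": [{"dx": -0.003,"dy": -0.001,"dz": 0.018,"wx": 0,"wy": 0,"wz": 0,"fingers": 0.0},{"dx": 0,"dy": 0,"dz": 0.004,"wx": 0,"wy": 0,"wz": 0,"fingers": 0.0}]}}

```text
t: 23.78
tcp_pos: [0.6038, -0.1016, 0.0822]
eef_rot: [3.14, -0.699, 0.034]
ft_force: [-0.1, 1.2, -1.4]
grip_width: 0.0193
```

Run:
```python
from hang import *
grab('wrist','wrist19'); auto('wrist19')
```

```text
face h0 -0.1 plate tilt deg: du 0.28 dv -0.03
plate rect [ 35.5 107.7] [ 64.1 102.4] 89.96
screw n 1088 mean [ 49.3 107.6  14.9] circ [ 40.  102.3] 21.4
tcp [  6.2 108.1  18.4] xaxis [1.e+00 4.e-04 1.e-03] z [ 0.001  -0.0011 -1.    ] F [-0.3 -0.5 -0.5] w 0.0194
plate front h at hole 12.2
row 100 []
row 110 []
row 120 [([74.9, 114.4], [74.9, 100.6])]
row 130 [([70.0, 114.5], [70.0, 101.0])]
row 140 [([65.0, 114.6], [65.0, 100.9])]
row 150 [([59.9, 120.2], [60.0, 94.7])]
row 160 [([54.7, 120.4], [54.8, 95.1])]
row 170 [([49.4, 120.0], [49.4, 94.9])]
row 180 [([44.0, 120.1], [44.0, 94.7])]
row 190 [([38.4, 120.3], [38.4, 95.1])]
col 236 [([61.7, 117.4], [37.5, 117.9])]
col 240 [([61.7, 115.4], [37.5, 115.7])]
col 255 [([78.0, 107.8], [37.6, 107.7])]
col 270 [([61.8, 100.1], [37.6, 99.6])]
col 275 [([61.8, 97.5], [37.6, 97.0])]
```

Call:
{"op": "apply_moves", "data": {"plan": [{"dx": 0.001,"dy": 0,"dz": 0.012,"wx": 0,"wy": -0.001,"wz": 0,"fingers": 0.0},{"dx": 0,"dy": 0,"dz": 0.002,"wx": 0,"wy": 0,"wz": 0,"fingers": 0.0}]}}

```text
t: 24.08
tcp_pos: [0.6082, -0.1016, 0.0781]
eef_rot: [3.14, -0.697, 0.034]
ft_force: [-3.1, -0.0, 2.3]
grip_width: 0.0194
```

Run:
```python
from hang import *
grab('wrist','wrist20'); auto('wrist20')
```

```text
face h0 -0.1 plate tilt deg: du 0.09 dv -0.01
plate rect [ 36.4 107.5] [102.1  64.3] 0.06
screw n 1227 mean [ 48.4 107.9  14.9] circ [ 40.9 107.5] 19.1
tcp [  6.7 108.1  12.5] xaxis [ 1.e+00  6.e-04 -8.e-04] z [-8.e-04 -9.e-04 -1.e+00] F [-0.6  0.9 -0.4] w 0.0192
plate front h at hole 6.1
row 100 []
row 110 []
row 120 [([75.6, 114.3], [75.6, 100.5])]
row 130 [([70.7, 114.4], [70.8, 100.9])]
row 140 [([65.8, 114.5], [65.8, 100.8])]
row 150 [([60.7, 120.1], [60.7, 94.6])]
row 160 [([55.5, 120.3], [55.5, 94.9])]
row 170 [([50.1, 120.4], [50.2, 94.8])]
row 180 [([44.7, 120.0], [44.7, 94.6])]
row 190 [([39.1, 120.1], [39.2, 95.0])]
col 236 [([62.5, 117.3], [38.3, 117.8])]
col 240 [([62.5, 115.3], [38.3, 115.6])]
col 255 [([78.7, 107.6], [37.7, 107.6])]
col 270 [([62.5, 100.0], [38.3, 99.5])]
col 275 [([62.5, 97.4], [38.3, 96.8])]
```

View pics/wrist20.png

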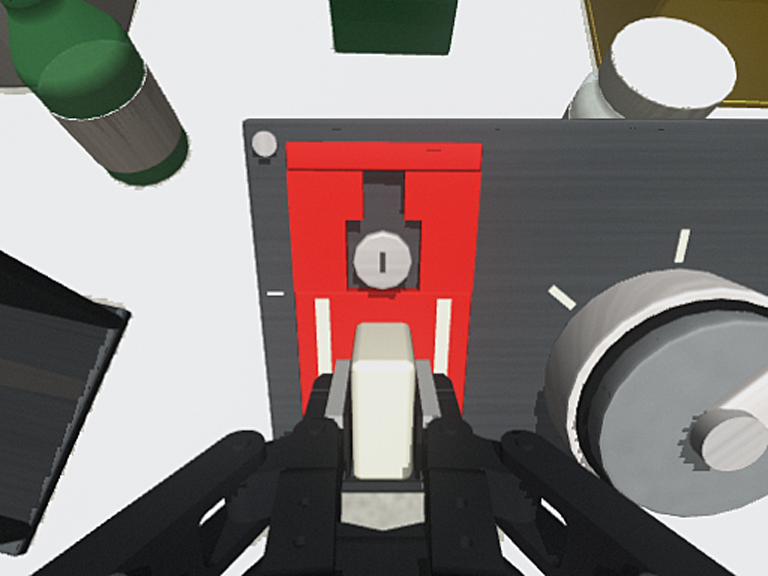

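The head is through and the plate lies on the face (front at 6.1 mm). Now sliding down the slope.

Call:
{"op": "apply_moves", "data": {"plan": [{"dx": -0.022,"dy": 0,"dz": -0.004,"wx": 0,"wy": 0,"wz": 0,"fingers": 0.0},{"dx": -0.02,"dy": 0,"dz": 0,"wx": 0,"wy": 0,"wz": 0,"fingers": 0.0}]}}

```text
t: 24.38
tcp_pos: [0.594, -0.1022, 0.0688]
eef_rot: [3.139, -0.698, 0.035]
ft_force: [0.9, 0.4, -1.2]
grip_width: 0.0193
```

Run:
```python
from hang import *
grab('wrist','wrist21'); auto('wrist21')
```

```text
face h0 -0.1 plate tilt deg: du 0.25 dv -0.02
plate rect [ 19.5 107.5] [ 64.3 102.3] 89.8
screw n 1195 mean [ 50.5 107.9  14.9] circ [ 50.3 107.9] 9.8
tcp [-11.8 108.3  14.1] xaxis [ 1.0e+00  7.0e-04 -1.5e-03] z [-1.5e-03 -6.0e-04 -1.0e+00] F [-1.4 -0.7 -1.1] w 0.0194
plate front h at hole 8.2
row 100 []
row 110 []
row 120 [([58.7, 114.3], [58.7, 100.4])]
row 130 [([53.8, 117.3], [53.9, 98.3])]
row 140 [([48.8, 117.9], [48.9, 97.2])]
row 150 [([43.8, 120.1], [43.8, 94.5])]
row 160 [([38.5, 120.2], [38.6, 94.9])]
row 170 [([33.2, 120.3], [33.3, 94.7])]
row 180 [([27.8, 119.9], [27.8, 94.6])]
row 190 [([22.2, 120.1], [22.3, 94.9])]
col 236 [([54.1, 117.1], [21.4, 117.7])]
col 240 [([56.5, 115.1], [21.4, 115.5])]
col 255 [([61.8, 107.6], [21.4, 107.5])]
col 270 [([56.1, 100.1], [21.4, 99.5])]
col 275 [([45.6, 97.4], [21.4, 96.8])]
```

View pics/wrist21.png

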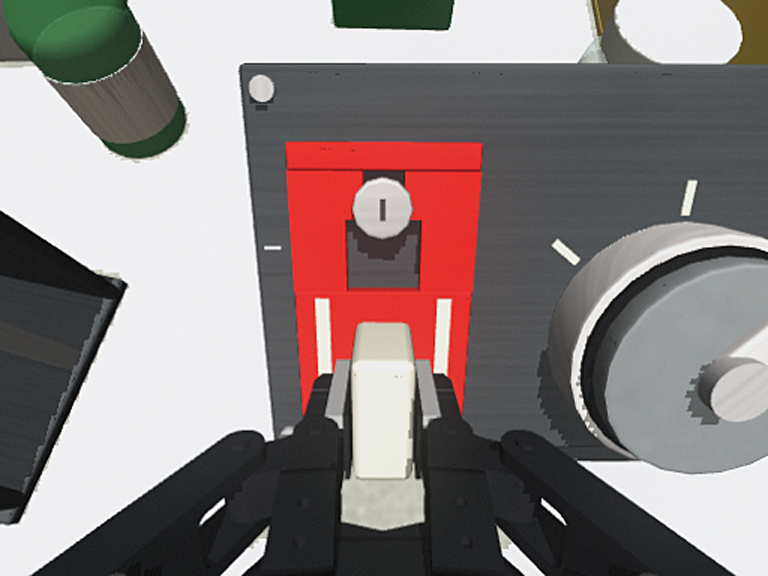

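The slot is under the head (px 382,208). About 6.5 mm remain to the seat.

Call:
{"op": "apply_moves", "data": {"plan": [{"dx": -0.014,"dy": 0,"dz": 0.002,"wx": 0,"wy": 0.001,"wz": 0,"fingers": 0.0},{"dx": -0.005,"dy": 0,"dz": 0,"wx": 0,"wy": 0,"wz": 0,"fingers": 0.0}]}}

```text
t: 24.68
tcp_pos: [0.5889, -0.1028, 0.0639]
eef_rot: [3.139, -0.703, 0.034]
ft_force: [6.2, 1.8, 0.2]
grip_width: 0.0198
```

Run:
```python
from hang import *
grab('wrist','wrist22'); auto('wrist22')
```

```text
face h0 -0.1 plate tilt deg: du 0.52 dv -0.12
plate rect [ 12.4 106.9] [102.2  64.2] 0.01
screw n 1263 mean [ 50.4 107.9  14.9] circ [ 50.3 107.8] 9.7
tcp [-17.2 107.3  14. ] xaxis [1.0e+00 3.0e-04 5.3e-03] z [ 0.0053 -0.0031 -1.    ] F [2.9 0.5 1.2] w 0.0194
plate front h at hole 8.1
row 100 []
row 110 [([56.5, 115.6], [56.5, 100.4])]
row 120 [([51.7, 117.6], [51.8, 97.8])]
row 130 [([46.9, 117.7], [46.9, 98.2])]
row 140 [([41.9, 114.3], [41.9, 100.2])]
row 150 [([36.8, 119.5], [36.8, 94.4])]
row 160 [([31.6, 119.6], [31.6, 94.3])]
row 170 [([26.3, 119.8], [26.3, 94.1])]
row 180 [([20.8, 119.4], [20.9, 94.5])]
row 190 [([15.3, 119.5], [15.3, 94.4])]
col 236 [([55.8, 116.3], [44.1, 116.5]), ([39.1, 116.6], [14.4, 117.1])]
col 240 [([57.7, 114.3], [42.1, 114.6]), ([39.1, 114.6], [14.4, 115.0])]
col 255 [([60.0, 107.0], [14.4, 106.9])]
col 270 [([55.8, 99.7], [43.7, 99.4]), ([38.6, 99.3], [14.4, 98.9])]
col 275 [([38.6, 96.8], [14.4, 96.2])]
```

The slide stopped against about 6 N, and the slot seat now lies at u ≈ 50.3 mm against the screw's 50.3 mm, so it is home. Laying the plate flat, then releasing.

Call:
{"op": "apply_moves", "data": {"plan": [{"dx": -0.004,"dy": 0,"dz": 0.006,"wx": 0,"wy": -0.003,"wz": 0,"fingers": 0.0},{"dx": 0,"dy": 0,"dz": 0,"wx": 0,"wy": 0,"wz": 0,"fingers": 0.0}]}}

```text
t: 24.98
tcp_pos: [0.5902, -0.1033, 0.063]
eef_rot: [3.138, -0.701, 0.034]
ft_force: [-1.4, -0.3, 1.1]
grip_width: 0.0196
```

Run:
```python
from hang import *
stat(FR,AR); grab('wrist','wrist23'); auto('wrist23')
```

```text
t 24.98 face [-16.8 106.9  12.4] rad 108.2 ang 1.727 toolang 0.001 F tan 0.38 rad -0.15 n 1.74 Mz -0.024 w 19.6
face h0 -0.1 plate tilt deg: du 0.12 dv -0.03
plate rect [ 12.9 106.4] [102.   64.2] 0.07
screw n 1277 mean [ 50.4 107.9  14.9] circ [ 50.1 107.9] 9.7
tcp [-16.8 106.9  12.4] xaxis [1.0e+00 7.0e-04 3.3e-03] z [ 0.0033 -0.0034 -1.    ] F [-0.6  0.8  7.8] w 0.0194
plate front h at hole 6.2
row 100 []
row 110 [([56.9, 115.1], [56.9, 100.9])]
row 120 [([52.1, 117.6], [52.1, 97.8])]
row 130 [([47.2, 117.7], [47.3, 97.7])]
row 140 [([42.3, 115.3], [42.3, 99.6])]
row 150 [([37.2, 119.0], [37.2, 93.9])]
row 160 [([32.0, 119.1], [32.0, 93.8])]
row 170 [([26.6, 119.3], [26.7, 93.6])]
row 180 [([21.2, 119.4], [21.2, 94.0])]
row 190 [([15.6, 119.0], [15.6, 93.3])]
col 236 [([56.2, 115.8], [43.0, 116.1]), ([39.0, 116.1], [14.8, 116.6])]
col 240 [([58.1, 113.8], [41.0, 114.1]), ([39.0, 114.1], [14.8, 114.4])]
col 255 [([59.9, 106.5], [14.8, 106.4])]
col 270 [([55.3, 99.1], [44.0, 98.9]), ([39.0, 98.8], [14.8, 98.4])]
col 275 [([39.0, 96.3], [14.2, 95.7])]
```

Call:
{"op": "apply_moves", "data": {"plan": [{"dx": -0.007,"dy": -0.002,"dz": -0.002,"wx": 0,"wy": -0.001,"wz": 0,"fingers": 0.0},{"dx": -0.003,"dy": 0,"dz": 0,"wx": 0,"wy": 0,"wz": 0,"fingers": 0.0}]}}

```text
t: 25.28
tcp_pos: [0.5891, -0.1039, 0.0639]
eef_rot: [3.135, -0.706, 0.034]
ft_force: [3.7, 1.5, 2.0]
grip_width: 0.0192
```

Run:
```python
from hang import *
p,Rm,s=cur(); print(FR.T@s['ft_force']); grab('wrist','wrist24'); auto('wrist24')
```

```text
[ 4.14610615  1.3557994  -0.82733362]
face h0 -0.1 plate tilt deg: du 0.60 dv -0.24
plate rect [ 12.5 106.2] [ 64.4 102.7] 89.7
screw n 1252 mean [ 50.4 107.9  14.9] circ [ 50.2 107.8] 9.8
tcp [-17.1 106.4  13.8] xaxis [1.e+00 3.e-04 8.e-03] z [ 0.008  -0.0067 -0.9999] F [ 4.7  1.5 -1.5] w 0.0192
plate front h at hole 8.2
row 100 []
row 110 [([56.7, 115.5], [56.7, 100.3])]
row 120 [([51.9, 117.6], [51.9, 97.8])]
row 130 [([47.0, 117.7], [47.0, 98.2])]
row 140 [([42.0, 114.3], [42.1, 99.1])]
row 150 [([36.9, 118.4], [37.0, 93.4])]
row 160 [([31.7, 118.6], [31.8, 93.2])]
row 170 [([26.4, 118.7], [26.4, 93.1])]
row 180 [([21.0, 118.9], [21.0, 93.5])]
row 190 [([15.4, 119.0], [15.4, 93.3])]
col 236 [([56.9, 115.3], [43.3, 115.5]), ([38.7, 115.6], [14.6, 116.1])]
col 240 [([58.8, 113.3], [41.3, 113.5]), ([38.7, 113.6], [14.6, 113.9])]
col 255 [([59.7, 106.0], [14.6, 105.9])]
col 270 [([54.5, 98.6], [45.8, 98.4]), ([38.8, 98.3], [14.6, 97.8])]
col 275 [([38.8, 95.7], [14.6, 95.2])]
```

Call:
{"op": "apply_moves", "data": {"plan": [{"dx": -0.003,"dy": -0.005,"dz": 0.005,"wx": 0.003,"wy": -0.006,"wz": 0,"fingers": 0.0},{"dx": 0,"dy": 0,"dz": 0,"wx": 0,"wy": 0,"wz": 0,"fingers": 0.3},{"dx": 0,"dy": 0,"dz": 0,"wx": 0,"wy": 0,"wz": 0,"fingers": 0.4},{"dx": 0,"dy": 0,"dz": 0,"wx": 0,"wy": 0,"wz": 0,"fingers": 0.4}]}}

```text
t: 25.82
tcp_pos: [0.588, -0.1019, 0.0597]
eef_rot: [3.139, -0.693, 0.034]
ft_force: [-0.7, 0.1, -0.1]
grip_width: 0.0341
```

Run:
```python
from hang import *
grab('wrist','wrist25'); auto('wrist25')
```

```text
face h0 -0.1 plate tilt deg: du 0.01 dv 0.01
plate rect [  6.5 106.8] [114.3  64.3] 0.16
screw n 1329 mean [ 50.4 107.9  14.9] circ [ 50.1 107.9] 9.7
tcp [-20.7 108.5  11.2] xaxis [ 1.0e+00  2.0e-04 -5.2e-03] z [-0.0052 -0.0019 -1.    ] F [-0.7 -0.5  0.2] w 0.0342
plate front h at hole 6.0
row 100 [([57.7, 114.0], [57.7, 101.1])]
row 110 [([53.1, 117.5], [53.1, 98.1])]
row 120 [([48.4, 118.1], [48.4, 97.5])]
row 130 [([43.5, 116.2], [43.6, 99.3])]
row 140 [([38.6, 119.8], [38.6, 94.2])]
row 150 [([33.6, 119.4], [33.6, 94.0])]
row 160 [([28.4, 119.5], [28.4, 93.9])]
row 170 [([23.1, 119.6], [23.1, 94.2])]
row 180 [([17.7, 119.8], [17.7, 94.0])]
row 190 []
col 236 [([54.3, 117.2], [45.7, 117.4]), ([38.8, 117.5], [14.7, 118.0])]
col 240 [([56.6, 115.2], [42.8, 115.4]), ([39.3, 115.5], [14.7, 115.9])]
col 255 [([60.2, 108.0], [14.7, 107.9])]
col 270 [([57.5, 100.8], [14.7, 100.0])]
col 275 [([54.3, 98.3], [45.7, 98.1]), ([38.9, 98.0], [14.7, 97.4])]
```

View pics/wrist25.png

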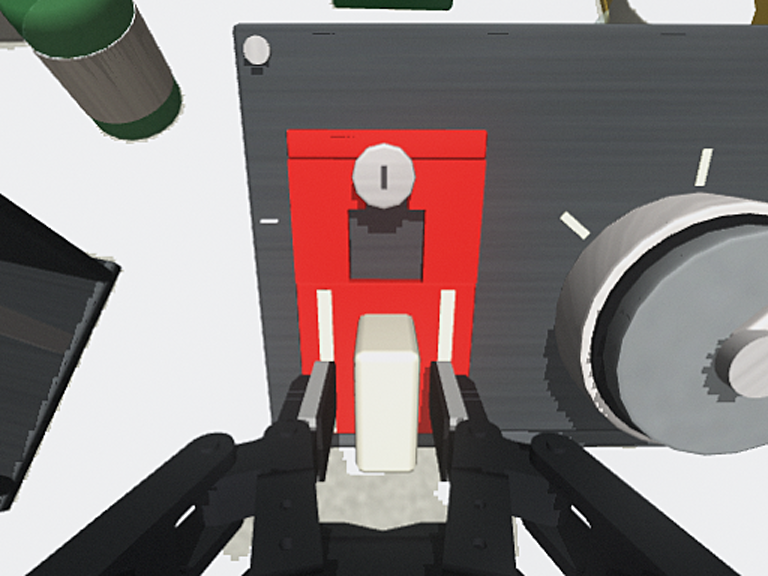

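Released: the plate is flat (front at 6.0 mm), head at px (384,176) over the slot seat. Retracting.

Call:
{"op": "apply_moves", "data": {"plan": [{"dx": 0,"dy": 0.003,"dz": -0.06,"wx": 0,"wy": 0,"wz": 0,"fingers": 0.4},{"dx": 0,"dy": 0,"dz": -0.15,"wx": 0,"wy": 0,"wz": 0,"fingers": 0.4},{"dx": 0,"dy": 0,"dz": -0.15,"wx": 0,"wy": 0,"wz": 0,"fingers": 0.4},{"dx": 0,"dy": 0,"dz": 0,"wx": 0,"wy": 0,"wz": 0,"fingers": 0.4}]}}

```text
t: 26.38
tcp_pos: [0.4933, -0.1056, 0.1735]
eef_rot: [3.138, -0.691, 0.035]
ft_force: [0.5, 0.0, -0.1]
grip_width: 0.0344
```

Run:
```python
from hang import *
grab('wrist','wrist26'); hang('wrist26'); analyse(['wrist26'],FR,AR,'R')
p,Rm,s=cur(); print(face_coords(FR,AR,p),s['ft_force'],s['t'])
grab('scene','scene2'); grab('side','side2')
```

```text
face h0 -0.0 plate tilt deg: du -0.00 dv 0.03
plate rect [  6.1 106.9] [114.1  63.7] 0.02
screw n 316 mean [ 50.4 107.9  15. ] circ [ 50.1 108.1] 9.6
R wrist26 face h0 mm -0.02 n 14182 v range [-0.0521  0.1262] u [-0.0541  0.0941]
  hub n 859 mean [0.0116 0.0217] minEnc [ 6.1 36.8] 78.8 bbox [[-0.0426, -0.0393], [0.0435, 0.1072]]
  peg n 564 u,v med 0.0581 -0.0487 h [0.045 0.081] v rng [-0.0579 -0.0431] u rng [0.049  0.0643]
  screw n 403 u,v 0.0489 0.1069 rng [0.0019 0.0587] [0.0316 0.1163] h 0.0149
[-23.1 108.7 156.8] [-0.10718472 -0.29680907 -0.04464303] 26.425
```

View pics/wrist26.png

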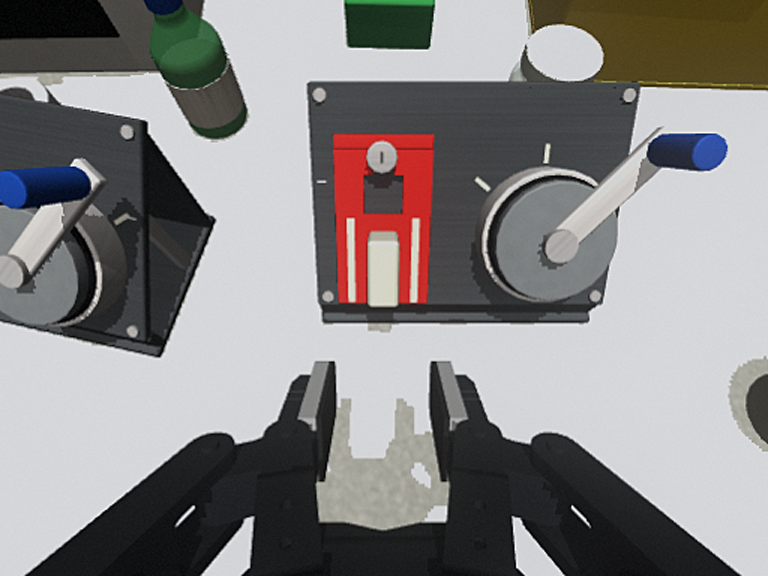

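View pics/side2.png

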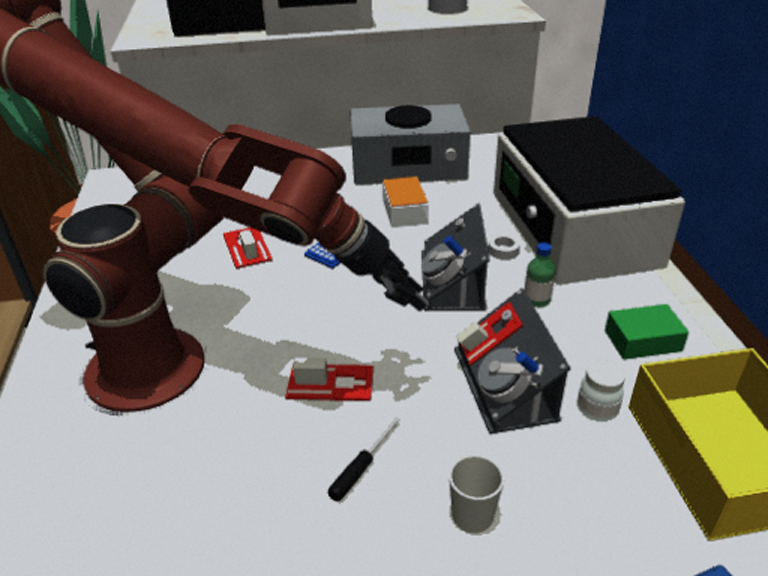

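View pics/scene2.png

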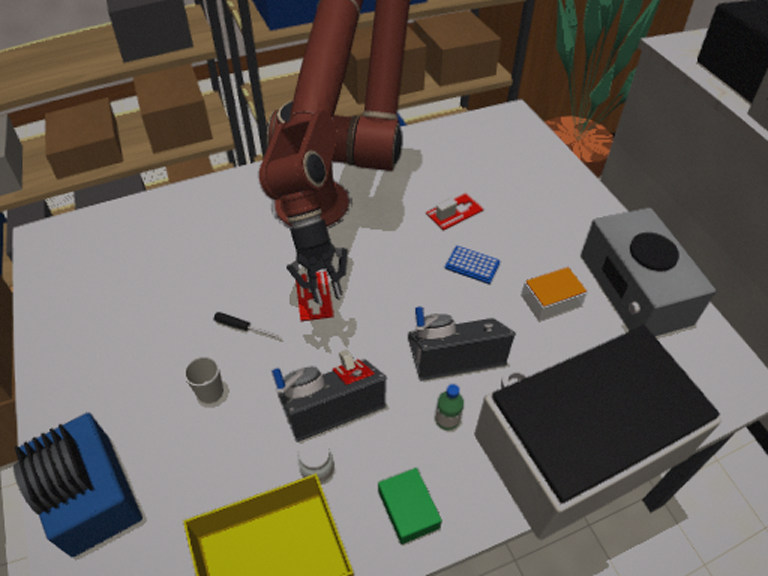

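The tag hangs at px (383,220) with the head over the slot seat. The other items look unmoved in the scene and side views, and the robot is clear. Handing in.

```bash
python3 -c "
from cell import arm
print(arm.state()['t']); print(arm.finish_job())"
```

```text
26.525
the job is handed in; nothing more can be done
None
```

The right hub is the worn one. The red tag hangs on its stand's screw, fully home and released. I handed the job in at 26.5 s.

- **Left hub (tested first):** I swung the handle to about +0.72 and then -0.70 rad. It ran loose to the left, with a low drag, two short 6–7 N peaks and about 0 N when held still. Since that is above the stated 3 N clicks, I relied on the held-still reading. To the right it gripped steadily at 7 N moving and about 5 N held, so it is sound.
- **Right hub:** I swung it to about +0.73 and then -0.73 rad. It took about 1 N or less both ways, moving and held still, so it is worn.
- **Tag:** I used the smallest of the three, which measured 64 x 115 mm.
- **Last checks:**
    - The plate lies flat on the face.
    - The slot seat is at about 49.7 mm up the slope against the screw's 50.2 mm, within measuring error. The slide ended against a firm 5–6 N stop.
    - The gripper is well clear of everything.
    - By eye in the scene and side pictures the other items look unmoved; I did not measure them.
- **Along the way:** Two early move calls were refused because of missing keys, and nothing moved. While I was seating the tag it drifted about 2 mm sideways, which I corrected before letting go.

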